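Load the tin trolley with its brake on, then send it to the serving end

ROBOT

A 6-joint arm with a two-finger parallel gripper is mounted at the origin on a cart in front of the work surface, level with it; the furniture and walls round the work are solid. World frame = base frame: x ahead of the robot, y to its left, z up, the work surface at z = 0. Lengths are in m, angles in rad, forces in N, time in s.
With the tool pointing down it reaches from about 0.3 to 0.875 m from the base axis. Payload 6.4 kg.
Tool frame: the origin (TCP) lies at the very end of the fingers, on their centre line; the grasp point (between the pads) lies 19 mm behind it; z points along the fingers, y is the direction in which the jaws open and shut (so a half turn about z gives the same grasp; the last joint's range is limited). The gripper opens to 85 mm and grips with 20 to 120 N. Pads are 22 mm wide; open, the fingers measure 114 mm over their backs; the gripper's body (76 mm by 85 mm) begins 54 mm behind the grasp point. The pads swing forward as they close: fully open they stand 13 mm farther back than shut.
Start: joints at [-1.531, 0.181, 1.607, -0, 1.354, -0.206], TCP at [0.14, -0.558, 0.231] pointing down, gripper open.
Joint ranges: [-2.99, 2.99], [-0.89, 2.07], [0.3, 2.58], [-1.14, 4.28], [0, 2.63], [-3.12, 3.12]. Speed limits (rad/s): [2.57, 2.57, 3.01, 3.14, 3.14, 3.14].

INTERFACE

Orientations are given as a unit quaternion [w, x, y, z].
In Python, from bench import telemetry, imaging, ctrl gives the robot as it stands.
- The arm moves only by the shell command python3 -m pendant 'ROWS' [OPENING]. ROWS is JSON, a list that holds one entry, the list of rows, each a list of 6 numbers: the shift along the tool's x, y, z in units of 200 mm (1.0 is 200 mm), then the turn, a rotation vector about the tool's x, y, z in units of pi rad (1.0 is pi rad). In form: [[[tx, ty, tz, rx, ry, rz], ...]]. A call has 1 to 12 rows; each row shifts and turns the pose as measured when the row begins, along the tool's axes as they then stand; what a row does not reach is not made up. A row lasts 1/8 s, in which the tool goes at most 62.5 mm and 10.7 degrees, less where a joint would pass 70% of its speed; a pose out of reach is approached as far as the arm can. A call with a number of a shift or a turn outside -1 to 1 is refused whole. A call with a gripper value outside its range is refused whole. OPENING is the closure, from 0 (fully open) to 1 (shut), set as the call begins (- or left out, the last holds). The fingers move at their own pace and stop on an object; the grip force is fixed at half the most. Time passes only in rows, so rows that do not move let the fingers close. It gives the time, the measured TCP pose, the force and the opening at its end, in the units of the state.
- telemetry.get_obs(): the state, without advancing time (a new reading comes with each control period).
- imaging.camera(name): name is "scene" or "top" or "wrist"; returns a dict with "pixels" (400x640x3 uint8, blue, green, red), "vfov" (degrees; the focal length in pixels is half the picture's height over the tangent of half this angle, whatever the lens; pixels are square), "cx", "cy" (the principal point, pixels), "R" (3x3) and "t" (3): a world point X has camera coordinates R X + t. Camera axes: x right, y down, z forward; pixel columns grow to the right and rows downward; lengths in m; the calibration is good to about 2 mm. A picture is of the moment at which its call begins. There is no depth.
- ctrl.hand_in(): hands the job in, once; it reports no verdict.
The state is a dict: "time_s": time; "q": joint angles; "dq": joint speeds; "joint_efforts": joint torques, N m; "eef_pos": TCP position; "eef_rot": TCP orientation; "wrist_force": force on the tool from outside, world axes, zero at the start; "torque": the same for the moment, N m; "opening": opening from 0.0 (shut) to 1.0 (fully open).
Only numpy, scipy, OpenCV 4.12 (cv2) and the standard library are available. Lean on these libraries where they do the work, as an engineer would, in place of code of your own. Each camera call takes 0.05 s, during which the arm holds its last target.

TASK

Push the red brake lever of the trolley all the way down so that it locks where it stands, then lay both fish tins flat, one on the other, between the posts on the trolley's white spring platform, press the pile fully down and let go of it. Then flick the brake up to release it, roll the loaded trolley along its track right up to the green buffer, and push the brake down again to park it there. Do not let the trolley roll before the brake is released, and leave everything else on the worktop alone.

Things in the scene. Friction and masses are not known exactly. Their poses are not given: they have to be found in the camera images.
- track: Fixed grey track plate, 120 mm wide (x), 420 mm long (y), with two steel rails along y, their tops 18 mm above the worktop. A green buffer (48 mm high) stands at its +y end, the serving end; a low black stop (20 mm high) at its -y end. Origin: centre of its underside on the worktop; yaw varies a little, +y is always roughly to the robot's left
- trolley (a joint): Travel of the trolley along the track's +y, m: 0 at the loading end (its centre 70 mm from the track's origin toward -y), 0.18 against the green buffer (110 mm toward +y). Brake off, it rolls with a push of about 5 N; brake on, it holds about 12 N. Starts 0 to 0.06
- trolley_mid (a point): Centre of the top of the trolley's blue deck (124 mm in x, 150 mm in y), 44 mm above the worktop; axes as the track's. Eight steel guide posts, 8 mm thick, rise to 130 mm above the worktop: two on each long side at x = +-40.5, y = +-38 mm, two at each end at x = +-16, y = +-61.5 mm from here
- platform_top (a point): Centre of the top of the white spring platform, 56 mm (x) by 94 mm (y), in the middle of the trolley; axes as the track's. 92 mm above the worktop when empty, 52 mm fully down. The tins lie here long side along y, in the 73 by 115 mm space between the posts (they flare out at the top); the middle of each long side is open over 68 mm for the fingers
- platform (a joint): How far the platform has sunk, m: 0 empty, 0.040 at its stop. Spring 110 N/m with friction 1.4 N: one tin sinks it about 10 mm, two about 20 to 40 mm by weight alone; a push of up to about 5 N on the pile takes it the rest of the way and, with both tins on it, it stays down
- brake_bar (a point): Middle of the cross bar of the red brake lever, a U-shaped bail at the trolley's -y end. The bar is round, 12 mm thick, lies along x, 75 mm from the hinge, between two side arms 62 mm apart; the bail is open inside, so the bar can be pinched from above across its thickness, or pushed from above. 98 mm above the worktop when up, 50 mm when down
- brake_hinge (a point): Middle of the hinge line of the brake lever (along x), 50 mm above the worktop and 90 mm from the trolley's centre toward -y; axes as the track's
- brake (a joint): Angle of the brake lever, rad: 0 up (released: it leans 40 degrees above the horizontal, bar on the -y side of the hinge), about 0.70 down (locked: horizontal, pointing to -y, its rubber shoes on the rails). An over-centre spring snaps it to the nearer end, changing at 0.35; about 5 N at the bar moves it from either end. Starts up
- tin_a: Flat oval-cornered fish tin, blue and cream, 63 mm (x) by 105 mm (y, its long side) by 29 mm high, about 0.25 kg, lying flat on the worktop with any yaw. Origin: centre of its underside, z up
- tin_b: Second fish tin, the same as tin_a; either may lie below the other
- paprika_jar: Spice jar with dark cap, 41 mm across, 105 mm high, origin at the centre of its underside; leave alone
- pepper_jar: Another spice jar with dark cap, 41 mm across, 105 mm high, origin at the centre of its underside; leave alone
- bean_tin: Round red food tin, 75 mm across, 58 mm high, origin at the centre of its underside; leave alone
- sill_jar: Small glass jar with tan lid, 56 mm across, 93 mm high, origin at the centre of its underside; leave alone
- vinegar_bottle: Clear bottle with blue cap, 52 mm across, 189 mm high, origin at the centre of its underside; leave alone

How it is judged:
On the way, in this order (a step that is already met when the one before it is completed fails the run):
1. the brake is pushed down and locked, the trolley where it stood (value of joint brake above 0.6 rad and distance of trolley_mid from where it was at the start of the episode below 0.02 m), for 0.2 s.
2. with the brake locked, both tins lie in a pile on the platform, pressed fully down and let go (all of step 1 and horizontal distance between each of tin_a, tin_b and platform_top below 0.012 m and z of tin_a in the frame of platform_top between -0.005 and 0.04 m and angle between each of tin_a, tin_b's own z axis and vertical below 0.15 rad and angle between the y axis of each of tin_a, tin_b and the y axis of platform_top, either way round below 0.2 rad and z of tin_b in the frame of platform_top between -0.005 and 0.04 m and value of joint platform above 0.034 m and linear speed of each of tin_a, tin_b below 0.02 m/s and contact force between the fingers and tin_a below 0.1 N and contact force between the fingers and tin_b below 0.1 N), for 0.2 s.
3. the brake is flicked up, the loaded trolley still where it stood (horizontal distance between each of tin_a, tin_b and platform_top below 0.012 m and z of tin_a in the frame of platform_top between -0.005 and 0.04 m and angle between each of tin_a, tin_b's own z axis and vertical below 0.15 rad and angle between the y axis of each of tin_a, tin_b and the y axis of platform_top, either way round below 0.2 rad and z of tin_b in the frame of platform_top between -0.005 and 0.04 m and value of joint platform above 0.034 m and value of joint brake below 0.12 rad and distance of trolley_mid from where it was at the start of the episode below 0.02 m), for 0.05 s.
4. the loaded trolley is rolled to the green buffer with the brake up (horizontal distance between each of tin_a, tin_b and platform_top below 0.012 m and z of tin_a in the frame of platform_top between -0.005 and 0.04 m and angle between each of tin_a, tin_b's own z axis and vertical below 0.15 rad and angle between the y axis of each of tin_a, tin_b and the y axis of platform_top, either way round below 0.2 rad and z of tin_b in the frame of platform_top between -0.005 and 0.04 m and value of joint platform above 0.034 m and value of joint brake below 0.12 rad and value of joint trolley above 0.17 m), for 0.1 s.
At the end, for the whole second after the job is handed in: The trolley stands at the green buffer (travel over 170 mm of 180) with its brake lever down (over 0.60 rad); both tins lie flat (within 0.15 rad) in one pile on the platform, centred within 12 mm and along it within 0.2 rad, the platform pressed down at least 34 of its 40 mm, all at rest (horizontal distance between each of tin_a, tin_b and platform_top below 0.012 m and z of tin_a in the frame of platform_top between -0.005 and 0.04 m and angle between each of tin_a, tin_b's own z axis and vertical below 0.15 rad and angle between the y axis of each of tin_a, tin_b and the y axis of platform_top, either way round below 0.2 rad and z of tin_b in the frame of platform_top between -0.005 and 0.04 m and value of joint platform above 0.034 m and value of joint brake above 0.6 rad and value of joint trolley above 0.17 m and linear speed of each of tin_a, tin_b below 0.02 m/s); the robot touches nothing.
It fails at once if a jar, bottle or the round tin is moved more than 30 mm or knocked over (distance of any of paprika_jar, pepper_jar, bean_tin, sill_jar, vinegar_bottle from where it was at the start of the episode above 0.03 m or angle between any of paprika_jar, pepper_jar, bean_tin, sill_jar, vinegar_bottle's own z axis and vertical above 0.35 rad).
It also fails if it takes over 72 s, if anything falls off the work surface, if the arm or the gripper's body presses on something with over 40 N, if the wrist force passes 120 N, or if a joint passes its speed limit or range.

## Working session

There is one attempt and no reset: what is moved stays moved. The work goes in short steps, Python scripts to look and compute and a shell command to move; the robot and the scene stay as the last step left them, time stands still between calls to the robot, and variables do not carry over. Pictures are saved under pics/ and viewed, and the job is handed in when it is done.

```bash
ls -la; mkdir -p pics; python3 - <<'E'
from bench import telemetry, imaging, ctrl
import cv2,json
o=telemetry.get_obs(); print(o)
for n in ["scene","top","wrist"]:
    c=imaging.camera(n); cv2.imwrite(f"pics/{n}0.png",c["pixels"]); print(n,c["vfov"],c["cx"],c["cy"],c["R"],c["t"])
E
```

```text
total 12
drwxr-xr-x  3 agent agent 4096 Dec  6 18:17 .
drwxr-xr-x 23 root  root  4096 Dec  6 18:17 ..
drwxr-xr-x  2 agent agent 4096 Dec  6 18:17 pics
{'time_s': 0.0, 'q': array([-1.53132395e+00,  1.81540945e-01,  1.60803281e+00,  1.53507029e-05,
        1.35380520e+00, -2.06262995e-01]), 'dq': array([-0.0009548 , -0.00038794, -0.00072828,  0.00046451,  0.00095242,
        0.00010416]), 'joint_efforts': array([ 2.16635832e-03, -4.44862068e+01, -3.51333869e+01, -1.59831379e-04,
        9.13760072e-03, -1.01858021e-05]), 'eef_pos': array([ 0.13989961, -0.55713811,  0.23037223]), 'eef_rot': array([-8.89423719e-04,  9.92461065e-01,  1.22557079e-01,  8.18662178e-05]), 'wrist_force': array([ 0.01852997,  0.57455389, -0.88163574]), 'torque': array([ 0.02923286,  0.02622566, -0.00270731]), 'opening': 1.0014396027518564}
scene 48.359904444396484 317.30513975472985 197.83776092893487 [[-0.40424748 -0.91455752  0.01298155]
 [-0.55254335  0.23287244 -0.80029137]
 [ 0.72888944 -0.33068864 -0.59947077]] [0.23537496 0.36807171 1.03470915]
top 46.01473623808087 316.60914315978874 196.56521251143548 [[-0.0169354  -0.99942583 -0.02934627]
 [-0.99897925  0.01814253 -0.04136802]
 [ 0.04187669  0.02861573 -0.99871291]] [0.05842126 0.52779003 1.32487483]
wrist 64.67867745755487 315.73922470032716 196.7269837267989 [[ 0.24284637 -0.97006338 -0.00163484]
 [-0.93313609 -0.23406187  0.27289572]
 [-0.2651088  -0.06474621 -0.96204223]] [-0.57364014 -0.03390357  0.37818271]
```

View pics/scene0.png

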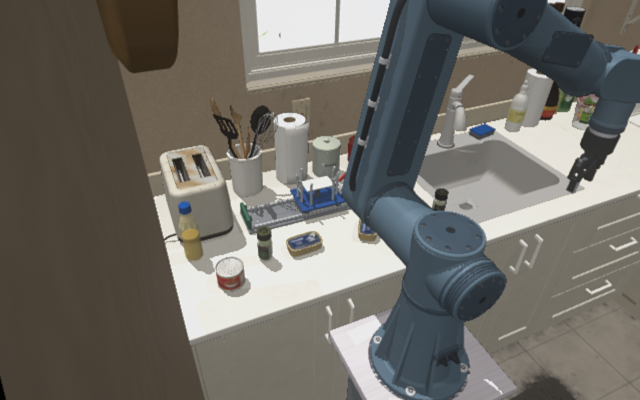

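View pics/top0.png

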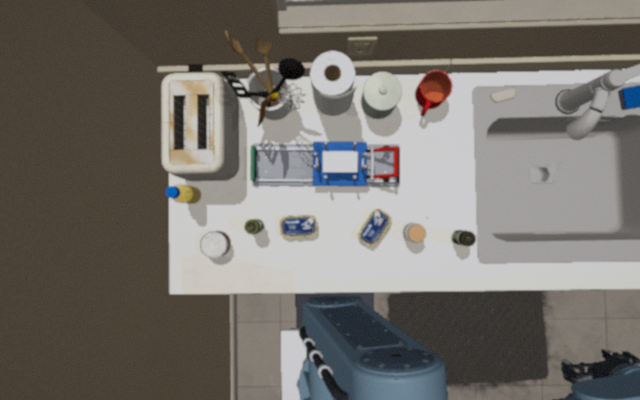

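View pics/wrist0.png

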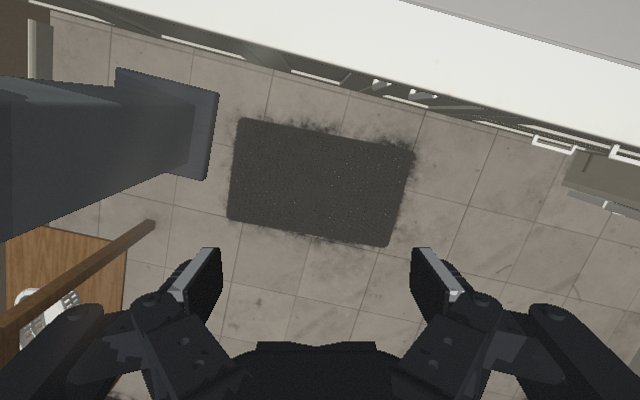

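Top view shows the trolley at about (340,163), the red bail at (385,163), the green buffer at (254,163), and tins at (298,226) and (375,228). Next I'll measure these by masks.

```bash
cat > h.py <<'E'
from bench import telemetry, imaging, ctrl
import cv2, numpy as np
from scipy.spatial.transform import Rotation as Rn
def cam(n,save=None):
    c=imaging.camera(n); c["f"]=200/np.tan(np.radians(c["vfov"])/2); c["R"]=np.array(c["R"]);c["t"]=np.array(c["t"])
    if save: cv2.imwrite(f"pics/{save}.png",c["pixels"])
    return c
def ray(c,u,v,z):
    d=c["R"].T@np.array([(u-c["cx"])/c["f"],(v-c["cy"])/c["f"],1.0]); o=-c["R"].T@c["t"]
    return o+d*(z-o[2])/d[2]
def proj(c,X):
    p=c["R"]@np.asarray(X,float)+c["t"]; return np.array([c["cx"]+c["f"]*p[0]/p[2], c["cy"]+c["f"]*p[1]/p[2]])
def mask(c,lo,hi,box=None):
    m=cv2.inRange(cv2.cvtColor(c["pixels"],cv2.COLOR_BGR2HSV),np.array(lo),np.array(hi))
    if box:
        b=np.zeros_like(m); x0,y0,x1,y1=box; b[y0:y1,x0:x1]=m[y0:y1,x0:x1]; m=b
    return m
def onplane(c,m,z):
    v,u=np.nonzero(m); return np.array([ray(c,a,b,z)[:2] for a,b in zip(u,v)],np.float32)
def rect(pts):
    (cx,cy),(w,h),a=cv2.minAreaRect(pts*1000); 
    if w<h: a+=90; w,h=h,w
    return (cx/1000,cy/1000,w,h,((a+90)%180)-90)   # a = direction of long side from +x
def tool():
    o=telemetry.get_obs(); w,x,y,z=o["eef_rot"]; R=Rn.from_quat([x,y,z,w])
    return o,np.array(o["eef_pos"]),R
def to(X,yjaw=None):
    """rows-units shift to world X, and turn about tool z so tool y lies along world angle yjaw(deg); levelling too"""
    o,p,R=tool(); d=R.inv().apply(np.array(X)-p)
    ty=R.apply([0,1,0]); cur=np.degrees(np.arctan2(ty[1],ty[0])); 
    print("t",round(o["time_s"],2),"p",p.round(4),"yjaw",round(cur,1),"tz",R.apply([0,0,1]).round(4),"q6",round(o["q"][5],2),"open",round(o["opening"],2),"F",np.round(o["wrist_force"],1))
    print("shift units (total)",(d/0.2).round(3))
    if yjaw is not None:
        e=((yjaw-cur+90)%180)-90
        tgt=Rn.from_euler('z',e,degrees=True)*R
        # level
        z=tgt.apply([0,0,1]); ax=np.cross(z,[0,0,-1]); tgt=Rn.from_rotvec(ax)*tgt
        print("turn units",((R.inv()*tgt).as_rotvec()/np.pi).round(4))
E
python3 - <<'E'
from h import *
c=cam("top","top1"); 
big=cv2.resize(c["pixels"][125:260,230:490],(780,405),interpolation=cv2.INTER_CUBIC); cv2.imwrite("pics/big1.png",big)
hsv=cv2.cvtColor(c["pixels"],cv2.COLOR_BGR2HSV)
for u,v in [(254,163),(340,163),(325,163),(385,178),(298,226),(284,226),(270,163),(400,163),(360,150)]: print(u,v,hsv[v,u],c["pixels"][v,u])
E
```

```text
254 163 [ 77 129  75] [58 75 37]
340 163 [120   5 207] [207 203 203]
325 163 [120   2 205] [205 203 203]
385 178 [  0 187  97] [26 26 97]
298 226 [111 190  98] [98 48 25]
284 226 [112  96  98] [98 71 61]
270 163 [107  11 157] [157 153 150]
400 163 [ 90   1 185] [185 185 184]
360 150 [107 188 164] [164  97  43]
```

View pics/big1.png

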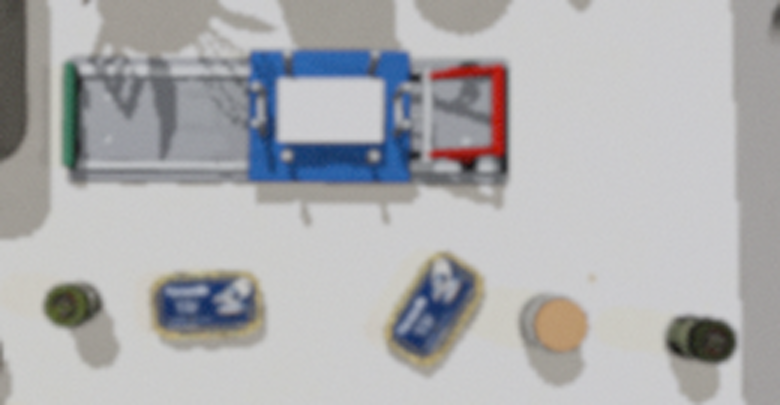

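```bash
python3 - <<'E'
from h import *
c=cam("top")
def big(m):
    n,l,s,ce=cv2.connectedComponentsWithStats(m); i=1+np.argmax(s[1:,4]); return (l==i).astype(np.uint8)*255
for name,b in [("L",(272,208,326,246)),("R",(352,203,398,256))]:
    m=big(cv2.morphologyEx(mask(c,(0,45,30),(180,255,255),b),cv2.MORPH_CLOSE,np.ones((5,5))))
    cs,_=cv2.findContours(m,cv2.RETR_EXTERNAL,cv2.CHAIN_APPROX_NONE); m=cv2.drawContours(m*0,cs,-1,255,-1)
    p=onplane(c,m,0.025); print(name,p.mean(0).round(4),rect(p), proj(c,[*p.mean(0),.025]))
dk=mask(c,(100,130,60),(125,255,255),(305,135,375,195)); p=onplane(c,big(dk),0.044); print("deck",rect(p))
pl=mask(c,(0,0,190),(180,25,255),(318,147,362,177)); p=onplane(c,big(pl),0.092); print("plat",p.mean(0),rect(p))
gr=mask(c,(65,80,30),(90,255,255),(245,140,265,190)); p=onplane(c,big(gr),0.048); print("green",p.mean(0),rect(p))
rd=mask(c,(0,150,60),(8,255,255),(392,138,402,190)); p=onplane(c,rd,0.098); print("bar",p.mean(0),rect(p))
rd=mask(c,(0,150,60),(8,255,255),(365,138,402,190)); p=onplane(c,rd,0.098); print("bail",p.mean(0),rect(p))
# jars at top height
for n,b,z in [("bean",(214-15,230,216+15,260),.058)]: pass
for n,uv,z in [("paprika",(254,226),.105),("sill",(417,233),.093),("pepper",(466,239),.105),("vin",(173,192),.189),("bean",(215,243),.058)]: print(n,ray(c,*uv,z)[:2].round(3))
E
```

```text
L [0.4447 0.1012] (0.4450931396484375, 0.10109767150878907, 103.9814682006836, 58.82585144042969, 89.10370635986328) [298.43605847 226.63926966]
R [ 0.4377 -0.1107] (0.43761215209960935, -0.11055797576904297, 102.99039459228516, 62.40694046020508, -34.838993072509766) [374.2473945  227.91466073]
deck (0.6180359497070312, -0.016631927490234375, 147.01234436035156, 114.32483673095703, 88.78131103515625)
plat [ 0.61806023 -0.01583343] (0.6180352783203125, -0.015831733703613283, 88.15530395507812, 51.01530075073242, 88.83142852783203)
green [0.6248003  0.22280392] (0.6238609619140625, 0.22201846313476561, 89.35818481445312, 8.384722709655762, -0.6440811157226562)
bar [ 0.6141526  -0.16391666] (0.6144093017578125, -0.16134751892089844, 77.14873504638672, 13.206591606140137, -1.3736572265625)
bail [ 0.6136412  -0.14959884] (0.6122371215820313, -0.1375599670410156, 82.5316390991211, 60.81877136230469, -1.2588119506835938)
paprika [0.45  0.213]
sill [ 0.424 -0.217]
pepper [ 0.407 -0.341]
vin [0.539 0.401]
bean [0.404 0.329]
```

```bash
python3 - <<'E'
from h import *
to([0.6145,-0.1645,0.20],88.8)
E
```

```text
t 0.25 p [ 0.14   -0.5575  0.2309] yjaw -75.9 tz [-0.e+00  8.e-04 -1.e+00] q6 -0.21 open 1.0 F [-0.8 -0.  -0.3]
shift units (total) [ 2.78  -1.328  0.156]
turn units [-0.0003 -0.      0.0849]
```

```bash
python3 -m pendant '[[[0.25,-0.12,0,0,0,0],[0.25,-0.12,0,0,0,0],[0.25,-0.12,0,0,0,0],[0.25,-0.12,0,0,0,0],[0.25,-0.12,0,0,0,0],[0.25,-0.12,0,0,0,0],[0.25,-0.12,0,0,0,0],[0.25,-0.12,0,0,0,0],[0.25,-0.12,0,0,0,0],[0.25,-0.12,0,0,0,0.04],[0.1,-0.05,0,0,0,0.04],[0,0,0,0,0,0]]]' 1; python3 - <<'E'
from h import *
to([0.6145,-0.1645,0.20],88.8)
c=cam("wrist","w1")
E
```

```text
time_s: 1.75
eef_pos: [0.5988, -0.1801, 0.2301]
eef_rot: [0.0, 1.0, -0.007, 0.0]
wrist_force: [-0.3, 0.0, 0.6]
opening: 0.001
t 1.75 p [ 0.5988 -0.1801  0.2301] yjaw -90.8 tz [ 1.e-03 -9.e-04 -1.e+00] q6 1.1 open 0.0 F [-0.3  0.   0.6]
shift units (total) [ 0.077 -0.079  0.151]
turn units [ 0.0003 -0.0003  0.0019]
```

View pics/w1.png

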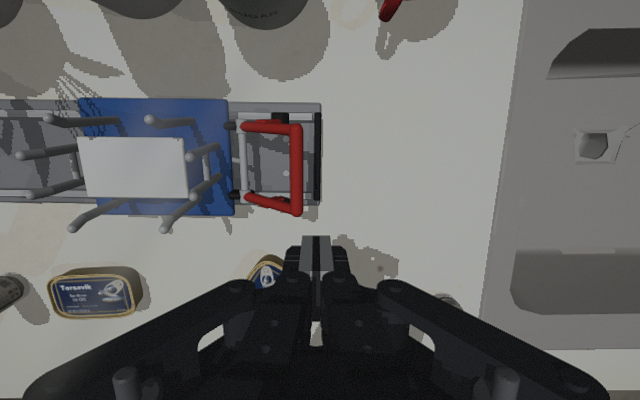

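The wrist view shows the red bar at about (298,170), the platform at (135,167) and the left tin at (95,297). I'll measure the bar, platform and left tin more finely from here.

```bash
cat >> h.py <<'E'
def bigc(m):
    n,l,s,ce=cv2.connectedComponentsWithStats(m); i=1+np.argmax(s[1:,4]); return (l==i).astype(np.uint8)*255
def fill(m):
    cs,_=cv2.findContours(m,cv2.RETR_EXTERNAL,cv2.CHAIN_APPROX_NONE); return cv2.drawContours(m*0,cs,-1,255,-1)
E
python3 - <<'E'
from h import *
c=cam("wrist")
m=mask(c,(0,150,60),(8,255,255),(289,122,305,217)); p=onplane(c,bigc(m),0.100); print("bar",p.mean(0),rect(p))
m=mask(c,(0,0,170),(180,40,255),(76,132,192,202)); m=bigc(m); p=onplane(c,m,0.092); print("plat",p.mean(0),rect(p))
m=mask(c,(100,130,60),(125,255,255),(70,90,240,222)); p=onplane(c,m,0.044); print("deck",rect(p))
m=fill(bigc(cv2.morphologyEx(mask(c,(0,60,30),(180,255,255),(40,262,150,330)),cv2.MORPH_CLOSE,np.ones((5,5)))))
p=onplane(c,m,0.027); print("tinL",p.mean(0),rect(p)); cv2.imwrite("pics/m1.png",m)
E
```

```text
bar [ 0.61637944 -0.16242021] (0.61485693359375, -0.16245703125, 81.63267517089844, 11.231443405151367, -2.1758575439453125)Traceback (most recent call last):
  File "<stdin>", line 4, in <module>
  File "h.py", line 40, in bigc
    n,l,s,ce=cv2.connectedComponentsWithStats(m); i=1+np.argmax(s[1:,4]); return (l==i).astype(np.uint8)*255
                                                      ~~~~~~~~~^^^^^^^^^
    return _wrapfunc(a, 'argmax', axis=axis, out=out, **kwds)
    return bound(*args, **kwds)
ValueError: attempt to get argmax of an empty sequence
```

```bash
python3 -m pendant '[[[0.04,-0.035,0.25,0,0,0],[0.04,-0.035,0.25,0,0,0],[0,0,0,0,0,0]]]' 1; python3 -m pendant '[[[0,0,0.06,0,0,0],[0,0.02,0.06,0,0,0],[0,0.03,0.06,0,0,0],[0,0.02,0.06,0,0,0],[0,0.02,0.06,0,0,0]]]' 1;  python3 - <<'E'
from h import *
to([0.615,-0.180,0.058],88.8)
c=cam("wrist","w2");c=cam("top","t2"); cv2.imwrite("pics/t2b.png",cv2.resize(c["pixels"][125:260,230:490],(780,405)))
E
```

```text
time_s: 2.22
eef_pos: [0.6122, -0.1719, 0.1299]
eef_rot: [0.002, 1.0, -0.007, 0.001]
wrist_force: [-1.2, 0.3, 0.3]
opening: 0.002
time_s: 2.85
eef_pos: [0.6147, -0.1959, 0.0739]
eef_rot: [0.004, 1.0, -0.008, 0.006]
wrist_force: [0.8, 0.3, 0.1]
opening: 0.0
t 2.85 p [ 0.6147 -0.1959  0.0739] yjaw -90.9 tz [ 0.0115 -0.0089 -0.9999] q6 1.1 open 0.0 F [0.8 0.3 0.1]
shift units (total) [-0.001 -0.08   0.079]
turn units [ 0.0028 -0.0037  0.0017]
```

View pics/w2.png

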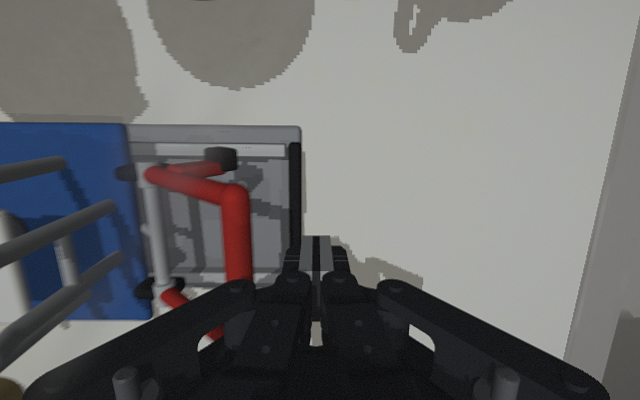

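Tool is on the outer side of the bar without touching it (bar at about (237,230) in this view). I'll back up and line up again.

```bash
python3 -m pendant '[[[0,0,-0.2,0,0,0],[0,0,-0.15,0.0028,-0.0037,0],[0,-0.16,0,0,0,0],[0,0,0,0,0,0]]]' 1;  python3 - <<'E'
from h import *
to([0.615,-0.164,0.115],88.8)
E
```

```text
time_s: 3.45
eef_pos: [0.6134, -0.162, 0.1442]
eef_rot: [-0.001, 1.0, -0.008, -0.002]
wrist_force: [-0.3, -0.6, 0.5]
opening: -0.003
t 3.45 p [ 0.6134 -0.162   0.1442] yjaw -90.9 tz [-0.0042  0.003  -1.    ] q6 1.14 open -0.0 F [-0.3 -0.6  0.5]
shift units (total) [0.009 0.01  0.146]
turn units [-0.0009  0.0014  0.0015]
```

```bash
python3 -m pendant '[[[0.009,0.005,0.16,0,0,0],[0,0.0,0.06,0,0,0],[0,0.01,0.06,0,0,0],[0,0.015,0.06,0,0,0]]]' 1; python3 - <<'E'
from h import *
to([0.615,-0.176,0.058],88.8)
E
```

```text
time_s: 3.95
eef_pos: [0.6177, -0.1733, 0.0802]
eef_rot: [0.003, 1.0, -0.008, 0.001]
wrist_force: [-0.6, -0.5, 1.4]
opening: -0.004
t 3.95 p [ 0.6177 -0.1733  0.0802] yjaw -90.9 tz [ 0.0019 -0.0057 -1.    ] q6 1.13 open -0.0 F [-0.6 -0.5  1.4]
shift units (total) [-0.014  0.013  0.111]
turn units [ 0.0018 -0.0006  0.0018]
```

```bash
python3 -m pendant '[[[-0.005,0,0.07,0,0,0],[0,0,0.04,0,0,0],[0,0,0,0,0,0]]]' 1; python3 - <<'E'
from h import *
to([0.615,-0.176,0.058],88.8)
c=cam("wrist","w3")
E
```

```text
time_s: 4.32
eef_pos: [0.6163, -0.1736, 0.0558]
eef_rot: [0.002, 1.0, -0.008, 0.0]
wrist_force: [0.6, 1.1, -0.1]
opening: -0.002
t 4.33 p [ 0.6163 -0.1736  0.0558] yjaw -90.9 tz [ 8.0e-04 -4.5e-03 -1.0e+00] q6 1.13 open -0.0 F [ 0.6  1.1 -0.1]
shift units (total) [-0.006  0.012 -0.011]
turn units [ 0.0014 -0.0003  0.0015]
```

View pics/w3.png

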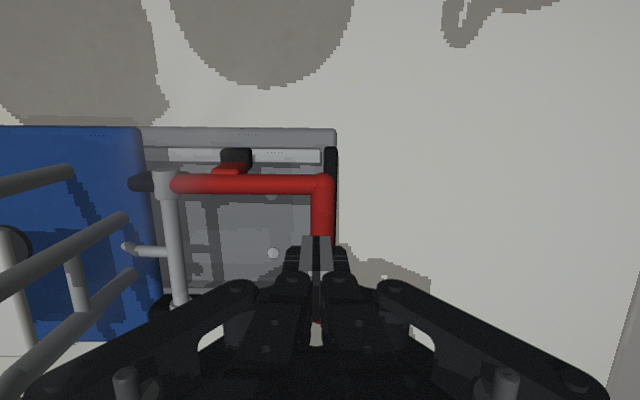

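The lever is down: in this view the bail lies horizontal with its bar under the fingertips at about (322,215). Next I'll rise and go over to the left tin.

```bash
python3 -m pendant '[[[0,0,-0.25,0,0,0],[0,0,-0.3,0,0,0],[0,0,-0.2,0,0,0],[-0.17,-0.2,0,0,0,0],[-0.17,-0.2,0,0,0,0],[-0.17,-0.2,0,0,0,0],[-0.17,-0.2,0,0,0,0],[-0.17,-0.2,0,0,0,0],[0,0,0,0,0,-0.056],[0,0,0,0,0,-0.056],[0,0,0,0,0,-0.056],[0,0,0,0,0,-0.056]]]' 0; python3 -m pendant '[[[0,0,0,0,0,-0.056],[0,0,0,0,0,-0.056],[0,0,0,0,0,-0.056],[0,0,0,0,0,-0.056],[0,0,0,0,0,-0.052],[0,0,0,0,0,0]]]' 0; python3 - <<'E'
from h import *
to([0.4447,0.1012,0.10],-0.9)
c=cam("wrist","w4");c=cam("top","t4"); cv2.imwrite("pics/t4b.png",cv2.resize(c["pixels"][125:260,230:490],(780,405)))
E
```

```text
time_s: 5.88
eef_pos: [0.4442, 0.039, 0.2143]
eef_rot: [0.003, 0.937, 0.349, 0.004]
wrist_force: [0.1, -0.1, 0.0]
opening: 1.002
time_s: 6.62
eef_pos: [0.4439, 0.0406, 0.2168]
eef_rot: [0.005, 0.693, 0.721, 0.003]
wrist_force: [0.0, 0.2, 0.1]
opening: 1.001
t 6.62 p [0.4439 0.0406 0.2168] yjaw 2.3 tz [ 0.0124 -0.0026 -0.9999] q6 -0.22 open 1.0 F [0.  0.2 0.1]
shift units (total) [0.305 0.009 0.583]
turn units [0.0039 0.0009 0.0179]
```

View pics/w4.png

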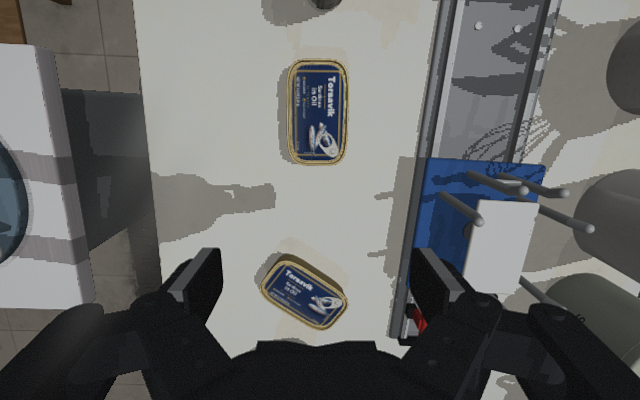

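View pics/t4b.png

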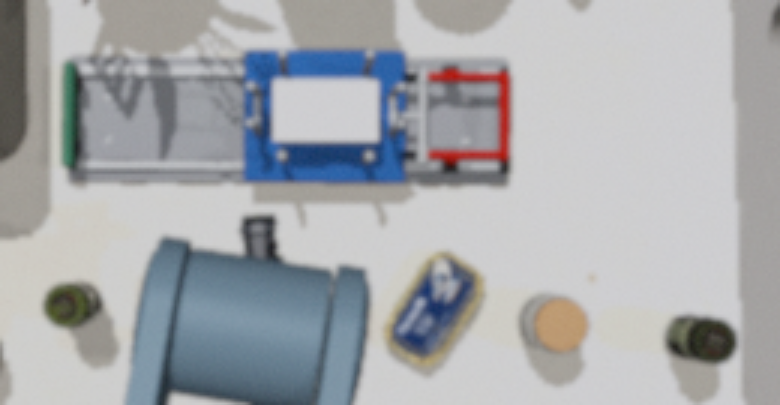

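The wrist view shows the left tin at (318,112) and the right tin at (304,291). In the top view the brake is down and the trolley has moved only about 4–5 mm toward +y. I'll measure both tins and the trolley again.

```bash
python3 - <<'E'
from h import *
c=cam("wrist")
for n,b in [("L",(280,50,358,172)),("R",(252,245,355,336))]:
    m=mask(c,(0,50,30),(180,255,255),b); m=fill(bigc(cv2.morphologyEx(m,cv2.MORPH_CLOSE,np.ones((5,5)))))
    cv2.imwrite(f"pics/m4{n}.png",m)
    p=onplane(c,m,0.027); print(n,p.mean(0).round(4),rect(p))
c=cam("top")
dk=mask(c,(100,130,60),(125,255,255),(305,135,375,195)); p=onplane(c,bigc(dk),0.044); print("deck",rect(p))
pl=mask(c,(0,0,190),(180,25,255),(315,147,362,177)); p=onplane(c,bigc(pl),0.092); print("plat",p.mean(0),rect(p))
E
```

```text
L [0.4457 0.1051] (0.44584341430664065, 0.10277316284179687, 103.98518371582031, 62.887718200683594, -87.96906423568726)
R [ 0.4387 -0.1043] (0.44016888427734374, -0.10569294738769532, 106.48304748535156, 69.92700958251953, -34.665653228759766)
deck (0.6182809448242188, -0.012551651000976563, 144.34237670898438, 114.33290100097656, 88.91456604003906)
plat [ 0.6182172  -0.01183833] (0.6194859619140625, -0.011865615844726562, 90.84368896484375, 53.70701599121094, 88.86793518066406)
```

View pics/m4L.png

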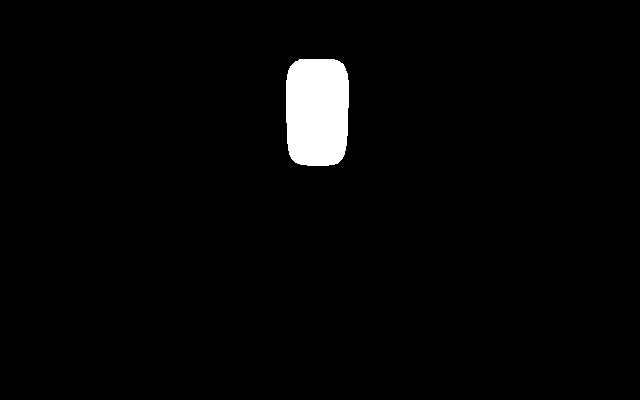

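View pics/m4R.png

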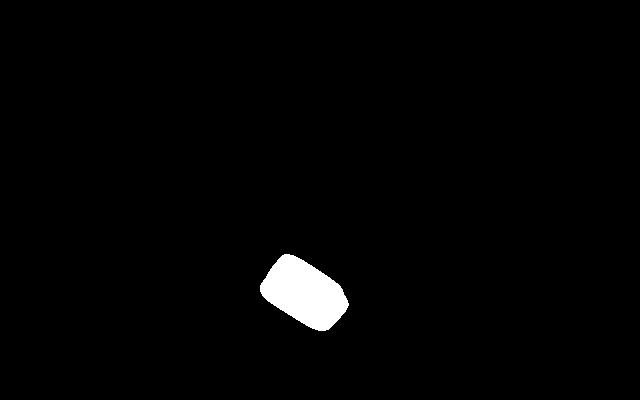

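```bash
python3 -m pendant '[[[0.15,0.005,0.22,0.0039,0.0009,0.016],[0.15,0.005,0.25,0,0,0],[0,0,0.1,0,0,0],[0,0,0,0,0,0]]]' 0; python3 - <<'E'
from h import *
to([0.4453,0.102,0.005],-0.5)
E
```

```text
time_s: 7.32
eef_pos: [0.4476, 0.1015, 0.101]
eef_rot: [0.002, 0.714, 0.7, 0.001]
wrist_force: [-0.3, -1.4, -0.1]
opening: 1.001
t 7.33 p [0.4476 0.1015 0.101 ] yjaw -1.2 tz [ 3.8e-03 -7.0e-04 -1.0e+00] q6 -0.01 open 1.0 F [-0.3 -1.4 -0.1]
shift units (total) [ 0.003 -0.014  0.48 ]
turn units [ 0.0012  0.0002 -0.0039]
```

```bash
python3 -m pendant '[[[0.003,-0.013,0.2,0.001,0,-0.003],[0,0,0.2,0,0,0],[0,0,0.05,0,0,0],[0,0,0,0,0,0]]]' 0; python3 - <<'E'
from h import *
to([0.4453,0.102,0.005],-0.5)
E
```

```text
time_s: 7.82
eef_pos: [0.4509, 0.1013, 0.0144]
eef_rot: [0.004, 0.713, 0.702, 0.003]
wrist_force: [-0.2, 0.6, 0.3]
opening: 1.0
t 7.83 p [0.4509 0.1013 0.0144] yjaw -0.9 tz [ 0.0099 -0.001  -1.    ] q6 -0.02 open 1.0 F [-0.2  0.6  0.3]
shift units (total) [ 0.003 -0.028  0.047]
turn units [ 0.0031  0.0003 -0.0022]
```

```bash
python3 -m pendant '[[[0.002,-0.028,0.045,0.0031,0.0003,-0.002],[0,0,0,0,0,0]]]' 0; python3 -m pendant '[[[0,0,0,0,0,0],[0,0,0,0,0,0],[0,0,0,0,0,0],[0,0,0,0,0,0],[0,0,0,0,0,0]]]' 1; python3 - <<'E'
from h import *
to([0.4453,0.102,0.005],-0.5)
E
```

```text
time_s: 8.07
eef_pos: [0.4473, 0.1016, 0.0075]
eef_rot: [0.001, 0.71, 0.704, 0.001]
wrist_force: [1.0, -0.0, 0.2]
opening: 0.999
time_s: 8.7
eef_pos: [0.4478, 0.1017, 0.0091]
eef_rot: [0.002, 0.71, 0.704, 0.002]
wrist_force: [-0.4, -1.2, -1.9]
opening: 0.684
t 8.7 p [0.4478 0.1017 0.0091] yjaw -0.5 tz [ 5.3e-03 -1.0e-04 -1.0e+00] q6 -0.03 open 0.68 F [-0.4 -1.2 -1.9]
shift units (total) [ 0.001 -0.013  0.02 ]
turn units [ 0.0017  0.     -0.0001]
```

```bash
python3 -m pendant '[[[0,0,-0.2,0,0,0],[0,0,-0.3,0,0,0],[0,0,-0.3,0,0,0],[0,0,-0.1,0,0,0],[-0.14,0.2,0,0,0,0],[-0.14,0.2,0,0,0,0],[-0.14,0.2,0,0,0,0],[-0.14,0.2,0,0,0,0],[0,0,0,0,0,0]]]' 1; python3 - <<'E'
from h import *
to([0.6188,-0.012,0.16],-1.1)
c=cam("wrist","w5");c=cam("top","t5"); cv2.imwrite("pics/t5b.png",cv2.resize(c["pixels"][125:260,230:490],(780,405)))
E
```

```text
time_s: 9.82
eef_pos: [0.6083, -0.0145, 0.1924]
eef_rot: [0.0, 0.71, 0.704, 0.001]
wrist_force: [-0.2, 0.9, -1.8]
opening: 0.687
t 9.82 p [ 0.6083 -0.0145  0.1924] yjaw -0.4 tz [ 1.3e-03  5.0e-04 -1.0e+00] q6 -0.21 open 0.69 F [-0.2  0.9 -1.8]
shift units (total) [0.013 0.052 0.162]
turn units [ 0.0004 -0.0002  0.0037]
```

View pics/w5.png

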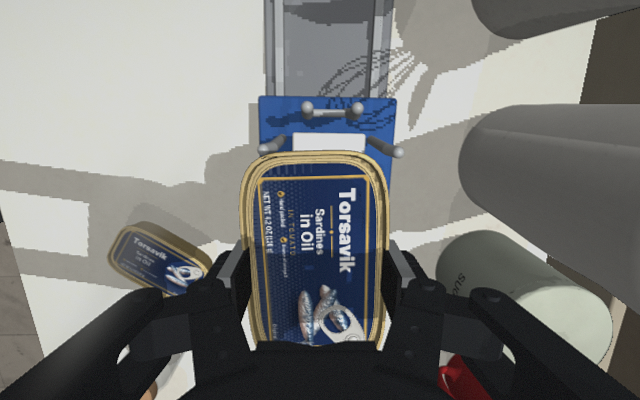

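View pics/t5b.png

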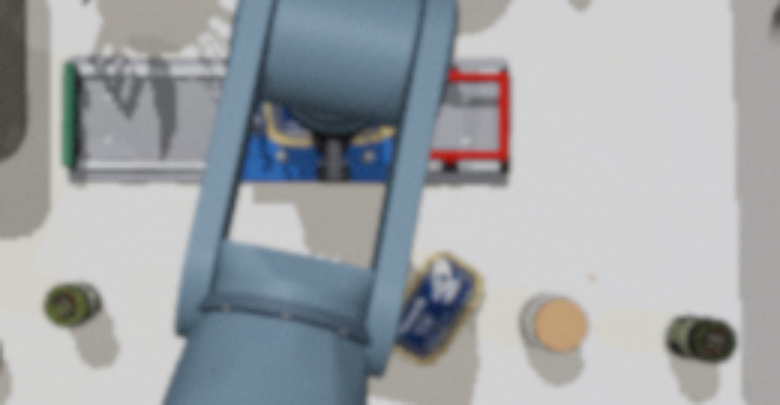

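The wrist view shows the tin square in the jaws, with deck corners at about (259,97) and (396,98) and the tin's front edge at about v=152. I'll check tin and trolley from those.

```bash
python3 - <<'E'
from h import *
c=cam("wrist")
m=mask(c,(100,130,50),(125,255,255),(250,85,410,150))
cols=np.nonzero(m.any(0))[0]; print(cols.min(),cols.max())
v,u=np.nonzero(m)
# deck left/right edges & front edge
rows=[r for r in range(105,118)]
L=np.array([ray(c,np.nonzero(m[r])[0].min(),r,.044)[:2] for r in rows]);Rr=np.array([ray(c,np.nonzero(m[r])[0].max(),r,.044)[:2] for r in rows])
print("deck x mid",((L+Rr)/2).mean(0),"width",np.linalg.norm(L-Rr,axis=1).mean())
fr=[np.nonzero(m[:,k])[0].min() for k in list(range(265,300))+list(range(362,392))]
F=np.array([ray(c,k,f,.044)[:2] for k,f in zip(list(range(265,300))+list(range(362,392)),fr)])
pf=np.polyfit(F[:,0],F[:,1],1); print("front edge y at x=.62:",np.polyval(pf,.62),"slope deg",np.degrees(np.arctan(pf[0])))
p=[ray(c,a,b,.13)[:2].round(4) for a,b in [(308,106),(357,105),(268,148),(398,153)]]; print("posts",p)
z=0.1924-.009+.028
g=mask(c,(12,50,60),(32,255,255),(230,140,400,240)); 
le=[];ri=[]
for r in range(190,240,5):
    k=np.nonzero(g[r])[0]; le.append(ray(c,k.min(),r,z)[:2]);ri.append(ray(c,k.max(),r,z)[:2])
le=np.array(le);ri=np.array(ri);print("tin mid x",((le+ri)/2).mean(0),"w",np.linalg.norm(le-ri,axis=1).mean(), "dir",np.degrees(np.arctan2(*( ((le+ri)/2)[0]-((le+ri)/2)[-1])[::-1])))
k=[(a,np.nonzero(g[:,a])[0].min()) for a in range(290,345,3)]; print("tin front y",np.mean([ray(c,a,b,z)[1] for a,b in k]))
E
```

```text
263 399
deck x mid [0.62029945 0.05439317] width 0.12001408426582696
front edge y at x=.62: 0.06335665999728263 slope deg -1.506335152475606
posts [array([0.6023, 0.0584]), array([0.6327, 0.0588]), array([0.5762, 0.0326]), array([0.66  , 0.0289])]
tin mid x [0.60605191 0.01608521] w 0.060793592206632066 dir 91.37798575421648
tin front y 0.04139260831669642
```

```bash
python3 -m pendant '[[[0.005,0.055,0.1,0,0,0.0035],[0,0,0.06,0,0,0],[0,0,0,0,0,0]]]' 1; python3 - <<'E'
from h import *
to([0.6195,-0.0135,0.11],-1.1)
c=cam("wrist","w6")
E
```

```text
time_s: 10.35
eef_pos: [0.6142, -0.0081, 0.1602]
eef_rot: [-0.001, 0.712, 0.702, 0.0]
wrist_force: [0.5, 0.3, -2.4]
opening: 0.681
t 10.35 p [ 0.6142 -0.0081  0.1602] yjaw -0.8 tz [-0.0015  0.002  -1.    ] q6 -0.19 open 0.68 F [ 0.5  0.3 -2.4]
shift units (total) [-0.027  0.027  0.251]
turn units [-0.0005 -0.0006  0.0019]
```

View pics/w6.png

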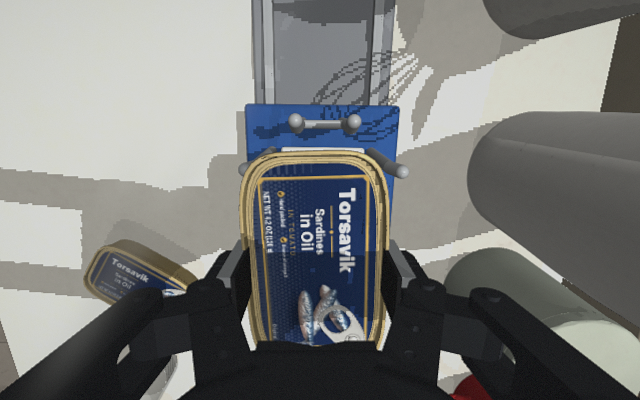

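```bash
python3 -m pendant '[[[-0.03,0.03,0,0,0,0.0015],[0,0,0,0,0,0]]]' 1; python3 - <<'E'
from h import *
to([0.6195,-0.0135,0.11],-1.1)
c=cam("wrist","w7")
m=mask(c,(100,130,50),(125,255,255),(240,95,410,160))
rows=[r for r in range(110,120)]
L=np.array([ray(c,np.nonzero(m[r])[0].min(),r,.044)[:2] for r in rows]);Rr=np.array([ray(c,np.nonzero(m[r])[0].max(),r,.044)[:2] for r in rows])
print("deck x mid",((L+Rr)/2).mean(0),"width",np.linalg.norm(L-Rr,axis=1).mean())
k=[(a,np.nonzero(m[:,a])[0].min()) for a in list(range(258,285))+list(range(362,385))]; print("deck front y",np.mean([ray(c,a,b,.044)[1] for a,b in k]))
z=tool()[1][2]-.009+.028
g=mask(c,(12,50,60),(32,255,255),(230,140,400,240)); 
le=[];ri=[]
for r in range(190,240,5):
    k=np.nonzero(g[r])[0]; le.append(ray(c,k.min(),r,z)[:2]);ri.append(ray(c,k.max(),r,z)[:2])
le=np.array(le);ri=np.array(ri);print("tin mid x",((le+ri)/2).mean(0))
k=[(a,np.nonzero(g[:,a])[0].min()) for a in range(290,345,3)]; print("tin front y",np.mean([ray(c,a,b,z)[1] for a,b in k]))
E
```

```text
time_s: 10.65
eef_pos: [0.6214, -0.0145, 0.1626]
eef_rot: [0.0, 0.713, 0.701, 0.001]
wrist_force: [-0.0, -0.1, -2.4]
opening: 0.681
t 10.65 p [ 0.6214 -0.0145  0.1626] yjaw -1.0 tz [ 0.0018  0.0012 -1.    ] q6 -0.2 open 0.68 F [-0.  -0.1 -2.4]
shift units (total) [ 0.005 -0.01   0.263]
turn units [ 0.0006 -0.0004  0.0005]
deck x mid [0.62239924 0.04983195] width 0.11589993591100708
deck front y 0.0632810196366565
tin mid x [0.6218481  0.01381479]
tin front y 0.039118270231614356
```

View pics/w7.png

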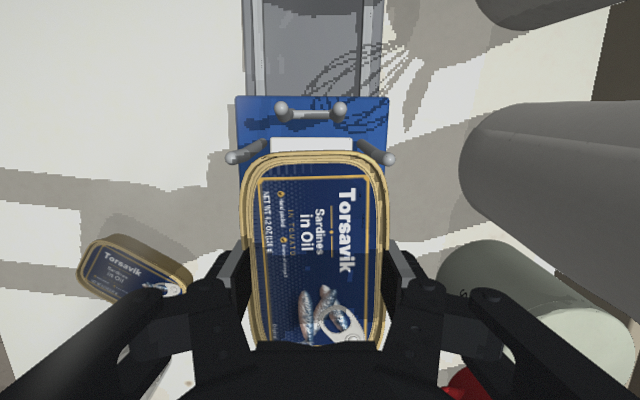

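```bash
python3 -m pendant '[[[0.008,-0.012,0.1,0.0006,0,0.0005],[0,0,0.08,0,0,0],[0,0,0,0,0,0]]]' 1; python3 - <<'E'
from h import *
to([0.619,-0.0128,0.10],-1.1)
c=cam("wrist","w8")
E
```

```text
time_s: 11.08
eef_pos: [0.6179, -0.0124, 0.1233]
eef_rot: [-0.001, 0.714, 0.7, 0.0]
wrist_force: [-0.4, 0.2, -2.7]
opening: 0.686
t 11.07 p [ 0.6179 -0.0124  0.1233] yjaw -1.1 tz [-0.0018  0.0019 -1.    ] q6 -0.19 open 0.69 F [-0.4  0.2 -2.7]
shift units (total) [-0.002  0.006  0.117]
turn units [-0.0006 -0.0006 -0.    ]
```

View pics/w8.png

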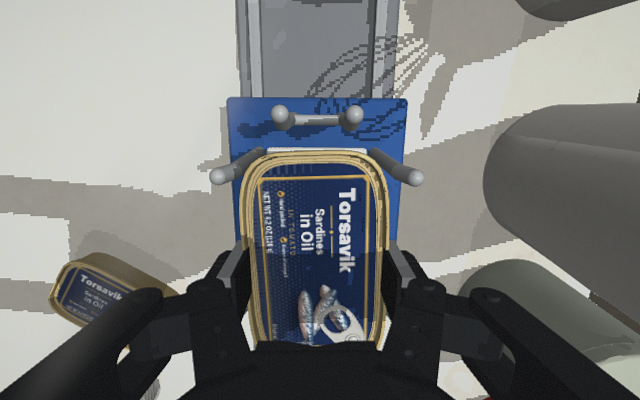

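Tin sits centred between the posts (side posts at (220,175) and (413,176), tin mid about 314). Lowering it now.

```bash
python3 -m pendant '[[[0,0.004,0.06,0,0,0],[0,0,0.06,0,0,0],[0,0,0,0,0,0]]]' 1; python3 - <<'E'
from h import *
to([0.619,-0.0128,0.10],-1.1)
E
```

```text
time_s: 11.5
eef_pos: [0.6197, -0.0125, 0.0989]
eef_rot: [-0.0, 0.714, 0.7, 0.001]
wrist_force: [-0.1, -0.5, -2.6]
opening: 0.682
t 11.5 p [ 0.6197 -0.0125  0.0989] yjaw -1.1 tz [ 3.0e-04  1.5e-03 -1.0e+00] q6 -0.19 open 0.68 F [-0.1 -0.5 -2.6]
shift units (total) [-0.002 -0.004 -0.006]
turn units [ 0.0001 -0.0005 -0.    ]
```

```bash
python3 -m pendant '[[[0,-0.003,0.04,0,0,0],[0,0,0.02,0,0,0],[0,0,0,0,0,0]]]' 1; python3 - <<'E'
from h import *
to([0.619,-0.0128,0.10],-1.1)
E
```

```text
time_s: 11.88
eef_pos: [0.6201, -0.0127, 0.0873]
eef_rot: [0.0, 0.714, 0.7, 0.001]
wrist_force: [-0.7, -0.3, -2.4]
opening: 0.68
t 11.88 p [ 0.6201 -0.0127  0.0873] yjaw -1.1 tz [ 0.0025  0.001  -1.    ] q6 -0.19 open 0.68 F [-0.7 -0.3 -2.4]
shift units (total) [-0.001 -0.005 -0.064]
turn units [ 0.0008 -0.0003 -0.    ]
```

```bash
python3 - <<'E'
from h import *
c=cam("wrist","w9"); c=cam("scene","s9"); cv2.imwrite("pics/s9b.png",cv2.resize(c["pixels"][140:260,220:400],(720,480)))
E
```

```text
(no output)
```

View pics/w9.png

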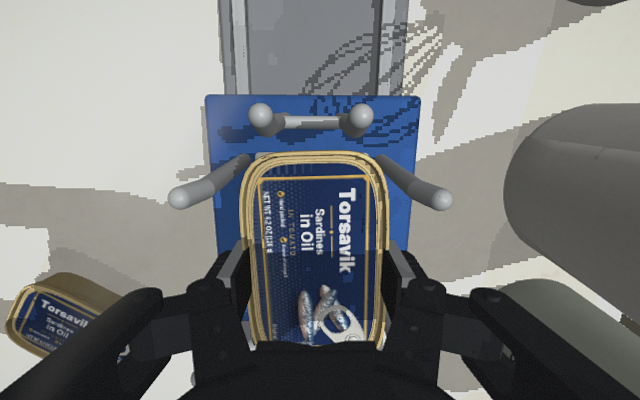

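View pics/s9b.png

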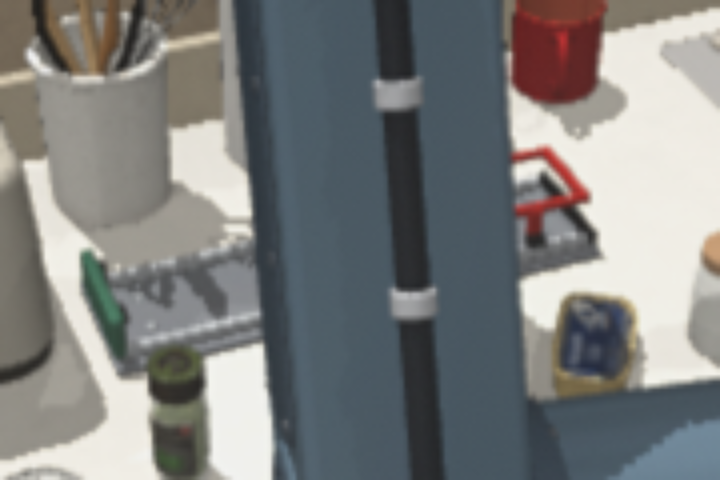

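```bash
python3 -m pendant '[[[0,-0.005,0.03,0.0008,0,0],[0,0,0.02,0,0,0],[0,0,0,0,0,0]]]' 1; python3 - <<'E'
from h import *
for i in range(4):
    o,p,R=tool(); print(p.round(4),np.round(o["wrist_force"],2)); cam("top")
E
```

```text
time_s: 12.35
eef_pos: [0.62, -0.0127, 0.0779]
eef_rot: [0.001, 0.714, 0.7, 0.001]
wrist_force: [1.8, -0.4, -1.2]
opening: 0.681
[ 0.62   -0.0127  0.0779] [ 1.79 -0.35 -1.18]
[ 0.62   -0.0127  0.078 ] [ 1.04 -0.38 -1.07]
[ 0.62   -0.0127  0.078 ] [ 0.74 -0.25 -2.02]
[ 0.62   -0.0127  0.0781] [ 0.46  0.4  -0.96]
```

```bash
python3 -m pendant '[[[0,0,0,0,0,0],[0,0,0,0,0,0],[0,0,0,0,0,0],[0,0,0,0,0,0]]]' 0; python3 - <<'E'
from h import *
o,p,R=tool(); print(p.round(4),np.round(o["wrist_force"],2),o["opening"]); c=cam("wrist","w10")
E
```

```text
time_s: 13.05
eef_pos: [0.6201, -0.0128, 0.0786]
eef_rot: [0.001, 0.714, 0.7, 0.001]
wrist_force: [0.4, 0.1, 0.4]
opening: 1.0
[ 0.6201 -0.0128  0.0786] [0.44 0.12 0.41] 0.9999074448986008
```

View pics/w10.png

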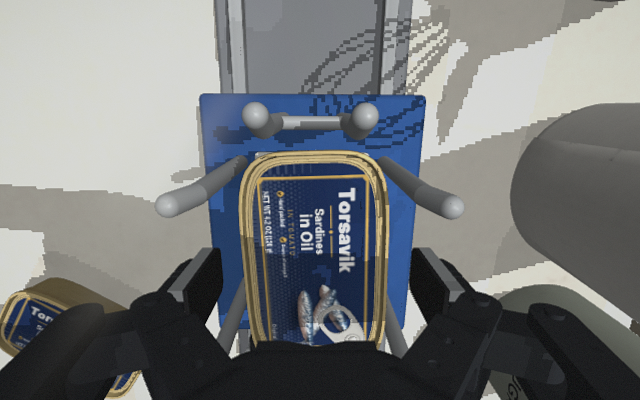

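```bash
python3 -m pendant '[[[0,0,-0.15,0,0,0],[0,0,-0.25,0,0,0],[0,0,-0.25,0,0,0],[0,0,0,0,0,0]]]' 0; python3 - <<'E'
from h import *
o,p,R=tool(); print(p.round(4),np.round(o["wrist_force"],2),o["opening"]); c=cam("wrist","w11")
E
python3 -m pendant '[[[-0.145,-0.19,0,0,0,0],[-0.145,-0.19,0,0,0,0],[-0.145,-0.19,0,0,0,0],[-0.145,-0.19,0,0,0,0],[0,0,0,0,0,-0.052],[0,0,0,0,0,-0.052],[0,0,0,0,0,-0.052],[0,0,0,0,0,-0.052],[0,0,0,0,0,-0.052],[0,0,0,0,0,-0.052],[0,0,0,0,0,0]]]' 0; python3 - <<'E'
from h import *
to([0.438,-0.1105,0.1],55.2); c=cam("wrist","w12");c=cam("top","t12"); cv2.imwrite("pics/t12b.png",cv2.resize(c["pixels"][125:260,230:490],(780,405)))
E
```

```text
time_s: 13.6
eef_pos: [0.6193, -0.0128, 0.2115]
eef_rot: [-0.0, 0.714, 0.7, 0.0]
wrist_force: [0.6, 1.0, 0.6]
opening: 1.0
[ 0.6193 -0.0128  0.2115] [0.62 0.98 0.61] 1.000350990251445
time_s: 15.02
eef_pos: [0.4481, -0.1241, 0.1905]
eef_rot: [-0.017, 0.286, 0.958, 0.003]
wrist_force: [-0.1, -0.0, 0.2]
opening: 0.999
t 15.03 p [ 0.4481 -0.1241  0.1905] yjaw 56.7 tz [-0.0318  0.0158 -0.9994] q6 -1.51 open 1.0 F [-0.1 -0.   0.2]
shift units (total) [0.063 0.031 0.455]
turn units [-0.0015 -0.0112  0.0084]
```

View pics/w11.png

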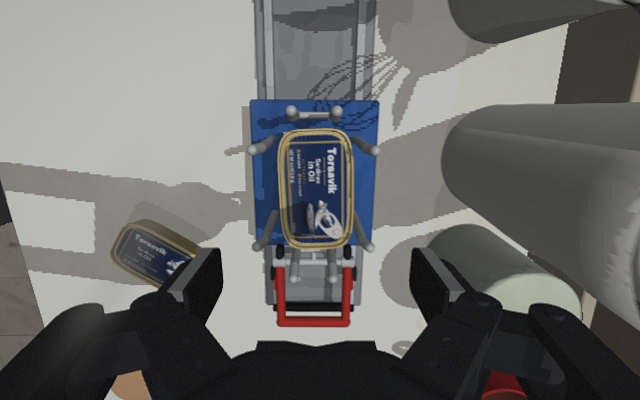

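View pics/w12.png

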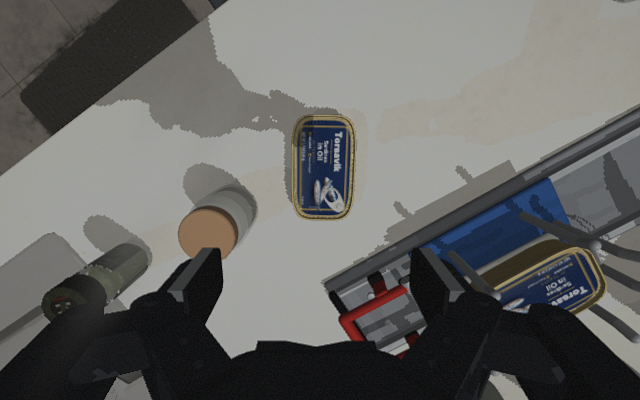

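View pics/t12b.png

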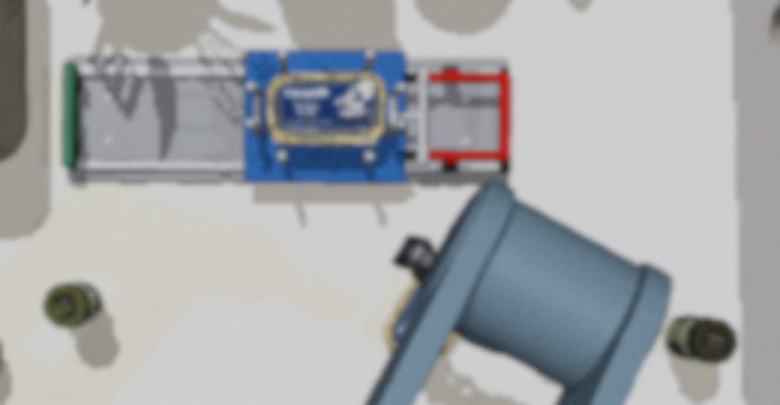

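The first tin lies flat between the posts, at about (325,107) in the enlarged top view, and the trolley has not moved. The second tin is at (324,167) in the wrist view; I'll measure it next.

```bash
python3 - <<'E'
from h import *
c=cam("wrist")
m=mask(c,(0,70,30),(180,255,255),(280,105,370,230)); m=fill(bigc(cv2.morphologyEx(m,cv2.MORPH_CLOSE,np.ones((5,5)))))
cv2.imwrite("pics/m12.png",m); p=onplane(c,m,0.027); r=rect(p); print("R",p.mean(0).round(4),r)
to([r[0],r[1],0.005],r[4]+90)
c=cam("top"); m=mask(c,(0,60,30),(180,255,255),(318,146,362,176)); 
p=onplane(c,fill(bigc(cv2.morphologyEx(m,cv2.MORPH_CLOSE,np.ones((3,3))))),.108); print("tin1 (incl deck?)",rect(p))
E
```

```text
R [ 0.4374 -0.1082] (0.438639404296875, -0.10919572448730469, 104.156494140625, 62.41663360595703, -34.447601318359375)
t 15.18 p [ 0.4485 -0.1243  0.1912] yjaw 56.6 tz [-0.0307  0.0152 -0.9994] q6 -1.51 open 1.0 F [ 1.  -0.5 -0.3]
shift units (total) [0.051 0.04  0.933]
turn units [-0.0014 -0.0108  0.0059]
tin1 (incl deck?) (0.61883740234375, -0.015473724365234375, 113.46444702148438, 76.91268920898438, 88.80624389648438)
```

View pics/m12.png

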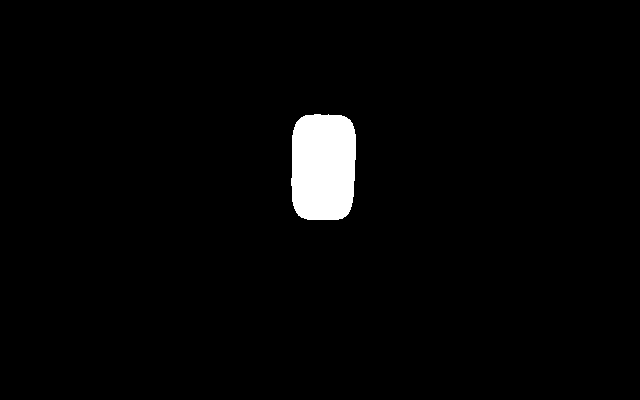

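```bash
python3 -m pendant '[[[0.03,0.02,0.2,-0.0014,-0.0108,0.006],[0.03,0.02,0.2,0,0,0],[0,0,0,0,0,0]]]' 0; python3 - <<'E'
from h import *
to([0.438,-0.110,0.005],55.5)
E
```

```text
time_s: 15.6
eef_pos: [0.4429, -0.1109, 0.111]
eef_rot: [0.002, 0.299, 0.954, -0.001]
wrist_force: [-0.3, 0.1, 0.5]
opening: 0.999
t 15.6 p [ 0.4429 -0.1109  0.111 ] yjaw 55.2 tz [ 0.0038 -0.0023 -1.    ] q6 -1.47 open 1.0 F [-0.3  0.1  0.5]
shift units (total) [ 0.025 -0.011  0.53 ]
turn units [ 0.0001  0.0014 -0.0015]
```

```bash
python3 -m pendant '[[[0.025,-0.011,0.2,0,0.0014,-0.001],[0,0,0.2,0,0,0],[0,0,0.07,0,0,0],[0,0,0,0,0,0]]]' 0; python3 - <<'E'
from h import *
to([0.438,-0.110,0.005],55.5)
E
```

```text
time_s: 16.1
eef_pos: [0.4443, -0.114, 0.0216]
eef_rot: [0.006, 0.299, 0.954, -0.001]
wrist_force: [0.3, 0.2, 0.6]
opening: 0.997
t 16.1 p [ 0.4443 -0.114   0.0216] yjaw 55.3 tz [ 0.0098 -0.0054 -0.9999] q6 -1.48 open 1.0 F [0.3 0.2 0.6]
shift units (total) [ 0.038 -0.002  0.083]
turn units [ 0.0004  0.0036 -0.0013]
```

```bash
python3 -m pendant '[[[0.038,-0.002,0.08,0.0004,0.0036,-0.001],[0.0,0,0.01,0,0,0],[0,0,0,0,0,0]]]' 0; python3 - <<'E'
from h import *
to([0.438,-0.110,0.005],55.5)
E
```

```text
time_s: 16.48
eef_pos: [0.4402, -0.1113, 0.0056]
eef_rot: [0.002, 0.297, 0.955, -0.001]
wrist_force: [-0.4, -0.5, -0.7]
opening: 0.999
t 16.48 p [ 0.4402 -0.1113  0.0056] yjaw 55.4 tz [ 0.004  -0.0024 -1.    ] q6 -1.48 open 1.0 F [-0.4 -0.5 -0.7]
shift units (total) [ 0.013 -0.001  0.003]
turn units [ 0.0001  0.0015 -0.0003]
```

```bash
python3 -m pendant '[[[0.013,0,0.003,0,0.0015,0],[0,0,0,0,0,0]]]' 0; python3 -m pendant '[[[0,0,0,0,0,0],[0,0,0,0,0,0],[0,0,0,0,0,0],[0,0,0,0,0,0],[0,0,0,0,0,0]]]' 1; python3 - <<'E'
from h import *
to([0.438,-0.110,0.005],55.5)
E
python3 -m pendant '[[[0,0,-0.2,0,0,0],[0,0,-0.3,0,0,0],[0,0,-0.3,0,0,0],[0,0,-0.12,0,0,0],[0,0,0,0,0,0]]]' 1; python3 - <<'E'
from h import *
to([0.6188,-0.0125,0.18],-1.1); cam("wrist","w13")
E
```

```text
time_s: 16.73
eef_pos: [0.4384, -0.1099, 0.0056]
eef_rot: [0.0, 0.297, 0.955, 0.0]
wrist_force: [0.0, 0.8, 0.5]
opening: 0.999
time_s: 17.35
eef_pos: [0.4386, -0.11, 0.0064]
eef_rot: [0.0, 0.297, 0.955, -0.0]
wrist_force: [-0.7, 1.0, 1.6]
opening: 0.683
t 17.35 p [ 0.4386 -0.11    0.0064] yjaw 55.5 tz [ 9.e-04 -4.e-04 -1.e+00] q6 -1.48 open 0.68 F [-0.7  1.   1.6]
shift units (total) [ 0.002 -0.001  0.007]
turn units [ 0.0001  0.0003 -0.0003]
time_s: 17.98
eef_pos: [0.4366, -0.1091, 0.1934]
eef_rot: [-0.002, 0.297, 0.955, 0.001]
wrist_force: [-0.5, 0.3, -1.5]
opening: 0.68
t 17.98 p [ 0.4366 -0.1091  0.1934] yjaw 55.4 tz [-0.0039  0.0025 -1.    ] q6 -1.48 open 0.68 F [-0.5  0.3 -1.5]
shift units (total) [-0.476  0.915  0.064]
turn units [-0.0008 -0.0013  0.3141]
```

View pics/w13.png

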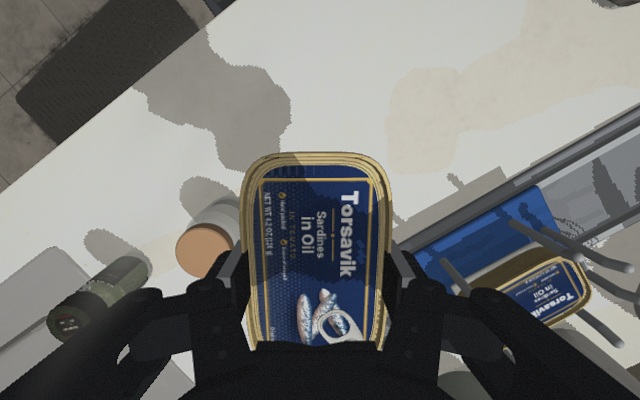

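```bash
python3 -m pendant '[[[0,0,0,0,0,0.0525],[0,0,0,0,0,0.0525],[0,0,0,0,0,0.0525],[0,0,0,0,0,0.0525],[0,0,0,0,0,0.0525],[0,0,0,0,0,0.0525],[0.11,0.2,0,0,0,0],[0.11,0.2,0,0,0,0],[0.11,0.2,0,0,0,0],[0.11,0.2,0,0,0,0],[0,0,0,0,0,0]]]' 1; python3 - <<'E'
from h import *
to([0.6188,-0.0125,0.16],-1.1); cam("wrist","w14")
E
```

```text
time_s: 19.4
eef_pos: [0.5904, -0.0219, 0.1572]
eef_rot: [-0.025, 0.728, 0.685, -0.01]
wrist_force: [-0.2, -0.2, -2.6]
opening: 0.682
t 19.4 p [ 0.5904 -0.0219  0.1572] yjaw -3.4 tz [-0.0486  0.022  -0.9986] q6 -0.19 open 0.68 F [-0.2 -0.2 -2.6]
shift units (total) [ 0.056  0.138 -0.02 ]
turn units [-0.0157 -0.0064 -0.0127]
```

View pics/w14.png

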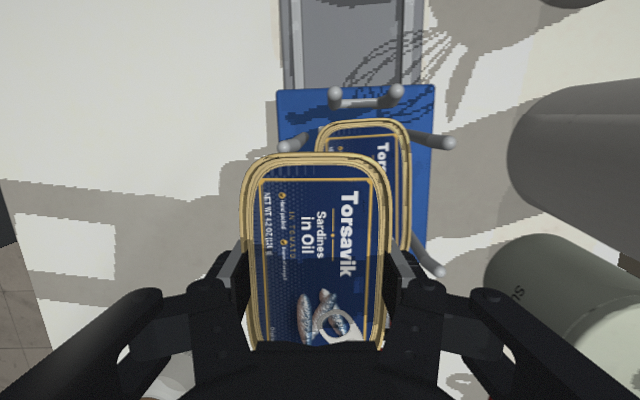

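```bash
python3 -m pendant '[[[0,0,-0.15,-0.0157,-0.0064,-0.0127],[0.05,0.13,0,0,0,0],[0,0,0,0,0,0]]]' 1; python3 - <<'E'
from h import *
to([0.619,-0.0128,0.16],-1.1)
E
```

```text
time_s: 19.82
eef_pos: [0.6115, -0.0142, 0.1807]
eef_rot: [-0.005, 0.714, 0.7, -0.004]
wrist_force: [0.2, 0.2, -2.6]
opening: 0.686
t 19.82 p [ 0.6115 -0.0142  0.1807] yjaw -1.2 tz [-0.0128  0.0012 -0.9999] q6 -0.2 open 0.69 F [ 0.2  0.2 -2.6]
shift units (total) [0.008 0.039 0.103]
turn units [-0.0041 -0.0003 -0.0004]
```

```bash
python3 -m pendant '[[[0.008,0.036,0.06,-0.0041,0,0],[0,0,0,0,0,0]]]' 1; python3 - <<'E'
from h import *
to([0.619,-0.0128,0.125],-1.1)
c=cam("wrist","w15")
z=tool()[1][2]-.006+.028
g=mask(c,(12,50,60),(32,255,255),(230,140,400,240)); 
le=[];ri=[]
for r in range(190,240,5):
    k=np.nonzero(g[r])[0]; le.append(ray(c,k.min(),r,z)[:2]);ri.append(ray(c,k.max(),r,z)[:2])
le=np.array(le);ri=np.array(ri);print("tin mid x",((le+ri)/2).mean(0))
k=[(a,np.nonzero(g[:,a])[0].min()) for a in range(290,345,3)]; print("tin front y",np.mean([ray(c,a,b,z)[1] for a,b in k]))
E
```

```text
time_s: 20.08
eef_pos: [0.6161, -0.0133, 0.1654]
eef_rot: [-0.002, 0.715, 0.699, -0.001]
wrist_force: [-0.4, -0.2, -3.1]
opening: 0.682
t 20.07 p [ 0.6161 -0.0133  0.1654] yjaw -1.2 tz [-0.0038  0.0015 -1.    ] q6 -0.19 open 0.68 F [-0.4 -0.2 -3.1]
shift units (total) [0.003 0.015 0.202]
turn units [-0.0012 -0.0004 -0.0008]
tin mid x [0.61748857 0.01630079]
tin front y 0.04326417391027798
```

View pics/w15.png

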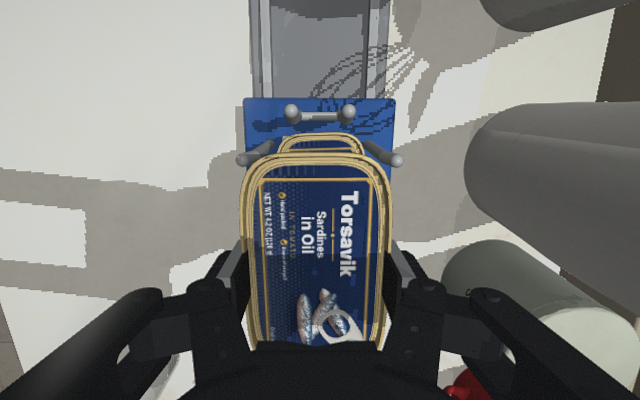

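```bash
python3 -m pendant '[[[-0.005,0.014,0.11,-0.0012,0,0],[0,0,0.06,0,0,0],[0,0,0,0,0,0]]]' 1; python3 - <<'E'
from h import *
to([0.619,-0.0145,0.125],-1.1)
c=cam("wrist","w16")
E
```

```text
time_s: 20.5
eef_pos: [0.6186, -0.0151, 0.1315]
eef_rot: [-0.0, 0.715, 0.699, 0.001]
wrist_force: [0.3, -0.1, -2.4]
opening: 0.681
t 20.5 p [ 0.6186 -0.0151  0.1315] yjaw -1.3 tz [ 7.e-04  8.e-04 -1.e+00] q6 -0.19 open 0.68 F [ 0.3 -0.1 -2.4]
shift units (total) [0.003 0.002 0.032]
turn units [ 0.0002 -0.0003 -0.001 ]
```

View pics/w16.png

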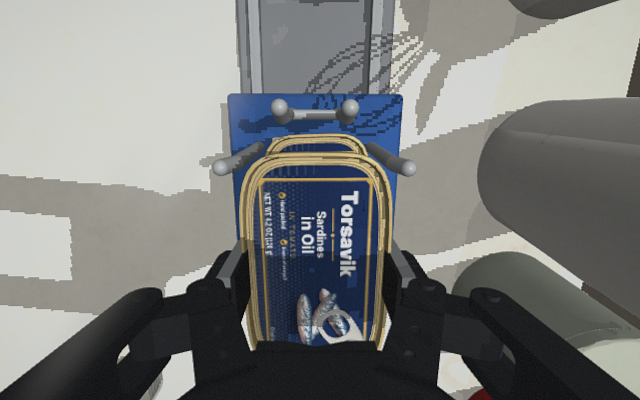

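```bash
python3 -m pendant '[[[0.003,0.002,0.07,0,0,0],[0,0,0.06,0,0,0],[0,0,0,0,0,0]]]' 1; python3 - <<'E'
from h import *
to([0.619,-0.0145,0.105],-1.1)
E
python3 -m pendant '[[[0,0,0.04,0,0,0],[0,0,0.02,0,0,0],[0,0,0,0,0,0]]]' 1; python3 - <<'E'
from h import *
to([0.619,-0.0145,0.105],-1.1)
c=cam("wrist","w17")
E
```

```text
time_s: 20.92
eef_pos: [0.6201, -0.0146, 0.1056]
eef_rot: [0.001, 0.715, 0.699, 0.001]
wrist_force: [-0.6, 0.0, -2.4]
opening: 0.683
t 20.93 p [ 0.6201 -0.0146  0.1056] yjaw -1.3 tz [ 3.3e-03  2.0e-04 -1.0e+00] q6 -0.19 open 0.68 F [-0.6  0.  -2.4]
shift units (total) [ 0.    -0.006  0.003]
turn units [ 0.0011 -0.0001 -0.0009]
time_s: 21.3
eef_pos: [0.621, -0.0147, 0.0938]
eef_rot: [0.002, 0.715, 0.699, 0.002]
wrist_force: [-0.1, 0.2, -1.7]
opening: 0.679
t 21.3 p [ 0.621  -0.0147  0.0938] yjaw -1.3 tz [ 5.e-03 -2.e-04 -1.e+00] q6 -0.19 open 0.68 F [-0.1  0.2 -1.7]
shift units (total) [ 0.001 -0.01  -0.056]
turn units [ 0.0016  0.     -0.0009]
```

View pics/w17.png

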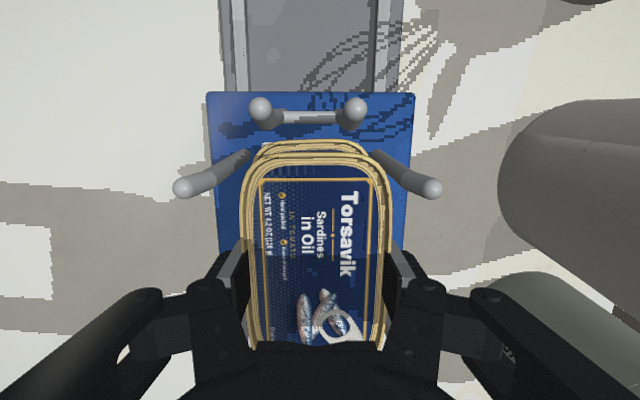

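```bash
python3 -m pendant '[[[0.005,-0.01,0.04,0.0016,0,0],[0,0,0.03,0,0,0],[0,0,0,0,0,0]]]' 1; python3 -m pendant '[[[0,0,0.03,0,0,0],[0,0,0.03,0,0,0],[0,0,0,0,0,0]]]' 1; python3 - <<'E'
from h import *
to([0.619,-0.0145,0.075],-1.1)
c=cam("wrist","w18")
E
```

```text
time_s: 21.72
eef_pos: [0.6213, -0.0143, 0.0874]
eef_rot: [0.002, 0.715, 0.7, 0.001]
wrist_force: [-0.3, -1.2, -1.2]
opening: 0.685
time_s: 22.1
eef_pos: [0.6226, -0.0145, 0.0876]
eef_rot: [0.003, 0.714, 0.7, 0.0]
wrist_force: [-0.3, -0.5, -2.2]
opening: 0.688
t 22.1 p [ 0.6226 -0.0145  0.0876] yjaw -1.1 tz [ 0.0056 -0.0043 -1.    ] q6 -0.19 open 0.69 F [-0.3 -0.5 -2.2]
shift units (total) [-0.    -0.018  0.063]
turn units [ 0.0018  0.0013 -0.0001]
```

View pics/w18.png

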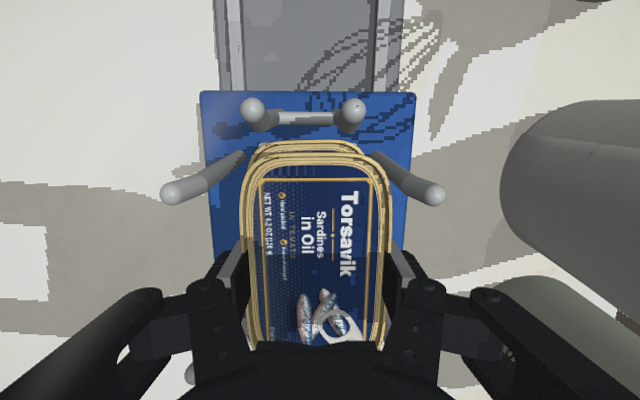

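```bash
python3 -m pendant '[[[0,-0.015,0.04,0.0018,0.001,0]]]' 1; python3 - <<'E'
from h import *
for i in range(4):
    o,p,R=tool(); print(p.round(4),R.apply([0,0,1]).round(4),np.round(o["wrist_force"],2)); cam("top")
c=cam("top","t18"); cv2.imwrite("pics/t18b.png",cv2.resize(c["pixels"][125:260,230:490],(780,405)))
E
```

```text
time_s: 22.28
eef_pos: [0.6232, -0.0148, 0.085]
eef_rot: [0.003, 0.714, 0.7, 0.002]
wrist_force: [-13.6, 4.2, 56.3]
opening: 0.684
[ 0.6232 -0.0148  0.085 ] [ 0.0073 -0.0022 -1.    ] [-13.59   4.21  56.33]
[ 0.6231 -0.0147  0.0855] [ 0.0071 -0.0019 -1.    ] [-12.8    3.77  42.65]
[ 0.6231 -0.0147  0.0857] [ 0.0071 -0.0021 -1.    ] [-9.63  4.14 39.32]
[ 0.6231 -0.0147  0.0856] [ 0.0072 -0.0022 -1.    ] [-11.29   3.28  40.44]
```

View pics/t18b.png

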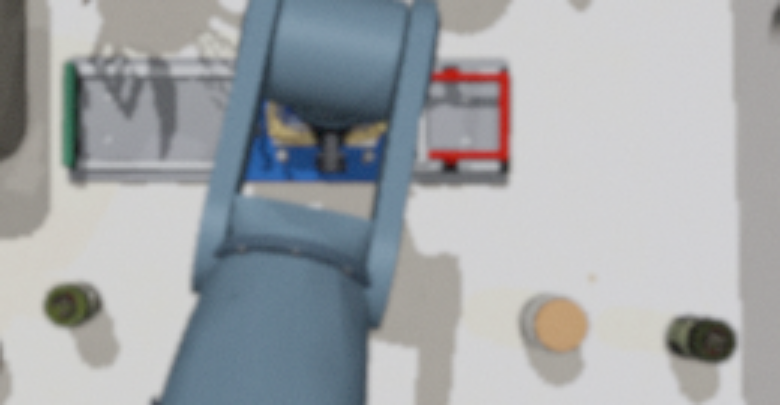

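The pile is at the hard stop: 40–56 N upward at TCP z 0.086, which matches the predicted 0.087 for fully down. I'll relax and release.

```bash
python3 -m pendant '[[[0,0,0,0,0,0],[0,-0.008,0,0,0,0]]]' 1;  python3 -m pendant '[[[0,0,0,0,0,0],[0,0,0,0,0,0],[0,0,0,0,0,0],[0,0,0,0,0,0]]]' 0; python3 - <<'E'
from h import *
to([0.619,-0.0145,0.075],-1.1)
c=cam("wrist","w19")
E
```

```text
time_s: 22.78
eef_pos: [0.623, -0.0146, 0.0878]
eef_rot: [0.005, 0.714, 0.7, 0.003]
wrist_force: [1.8, -0.2, -1.0]
opening: 0.681
time_s: 23.28
eef_pos: [0.6209, -0.0144, 0.084]
eef_rot: [0.003, 0.714, 0.7, 0.002]
wrist_force: [-0.3, -0.1, 0.5]
opening: 0.999
t 23.27 p [ 0.6209 -0.0144  0.084 ] yjaw -1.1 tz [ 0.0061 -0.0017 -1.    ] q6 -0.19 open 1.0 F [-0.3 -0.1  0.5]
shift units (total) [-0.001 -0.01   0.045]
turn units [ 0.002   0.0005 -0.    ]
```

View pics/w19.png

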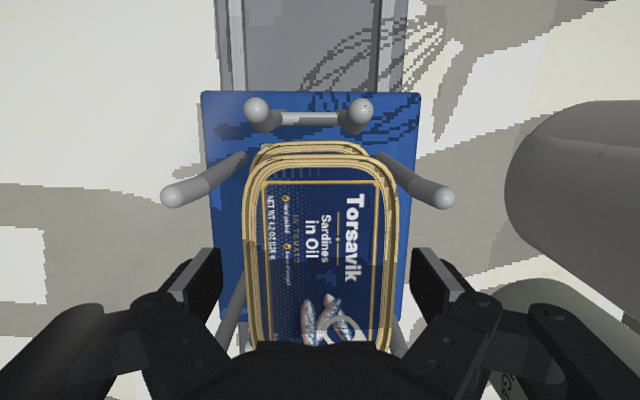

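```bash
python3 -m pendant '[[[0,0,-0.15,0.002,0,0],[0,0,-0.25,0,0,0],[0,0,-0.25,0,0,0],[0,0,0,0,0,0]]]' 0; python3 - <<'E'
from h import *
to([0.619,-0.0145,0.075],-1.1)
c=cam("wrist","w20")
g=mask(c,(12,50,60),(32,255,255),(260,115,380,255)); m=fill(bigc(cv2.morphologyEx(g,cv2.MORPH_CLOSE,np.ones((5,5))))); cv2.imwrite("pics/m20.png",m)
for z in (.108,.118,.128):
  p=onplane(c,m,z); print(z,rect(p))
E
```

```text
time_s: 23.82
eef_pos: [0.6202, -0.0142, 0.2164]
eef_rot: [-0.001, 0.714, 0.7, -0.001]
wrist_force: [0.2, 0.1, -0.2]
opening: 0.999
t 23.82 p [ 0.6202 -0.0142  0.2164] yjaw -1.1 tz [-0.003 -0.001 -1.   ] q6 -0.19 open 1.0 F [ 0.2  0.1 -0.2]
shift units (total) [-0.001 -0.004  0.707]
turn units [-0.0009  0.0003 -0.0001]
0.108 (0.622950439453125, -0.01190047836303711, 108.51323699951172, 62.78162384033203, 89.2184066772461)
0.118 (0.6229370727539062, -0.009183803558349609, 104.17243957519531, 60.27027893066406, 89.21833038330078)
0.128 (0.6229236450195312, -0.006467113494873047, 99.83175659179688, 57.758758544921875, 89.21858215332031)
```

View pics/w20.png

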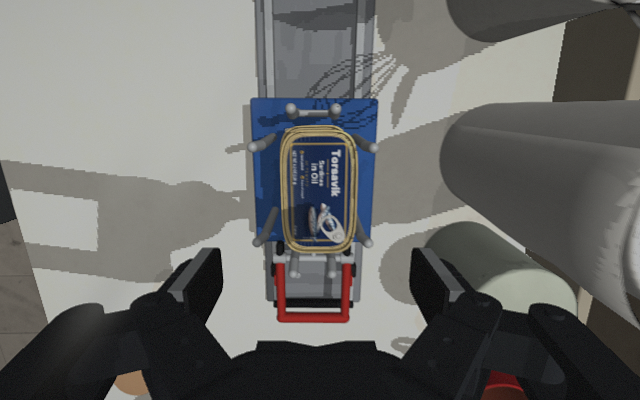

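The pile looks flat and square between the posts, outline width 62.8 mm at plane z=0.108 (63 expected), so it is fully down. Now to the brake bar.

```bash
python3 -m pendant '[[[-0.25,-0.01,0,0,0,0],[-0.25,-0.01,0,0,0,0],[-0.2,0,0,0,0,0],[0,0,0,0,0,0.055],[0,0,0,0,0,0.055],[0,0,0,0,0,0.055],[0,0,0,0,0,0.055],[0,0,0,0,0,0.055],[0,0,0,0,0,0.055],[0,0,0,0,0,0.055],[0,0,0,0,0,0.055],[0,0,0,0,0,0.05]]]' 0.5; python3 -m pendant '[[[0,0,0,0,0,0]]]' 0.5; python3 - <<'E'
from h import *
to([0.6155,-0.177,0.12],88.8); c=cam("wrist","w21");c=cam("top","t21"); cv2.imwrite("pics/t21b.png",cv2.resize(c["pixels"][125:260,230:490],(780,405)))
E
```

```text
time_s: 25.38
eef_pos: [0.5996, -0.1535, 0.1876]
eef_rot: [-0.008, 1.0, -0.019, -0.021]
wrist_force: [0.4, 0.4, -0.3]
opening: 0.499
time_s: 25.5
eef_pos: [0.5987, -0.1531, 0.1856]
eef_rot: [-0.008, 1.0, -0.019, -0.023]
wrist_force: [-0.2, -0.5, -0.7]
opening: 0.498
t 25.5 p [ 0.5987 -0.1531  0.1856] yjaw -92.2 tz [-0.0453  0.0174 -0.9988] q6 1.17 open 0.5 F [-0.2 -0.5 -0.7]
shift units (total) [0.103 0.121 0.322]
turn units [-0.0051  0.0146 -0.0054]
```

View pics/w21.png

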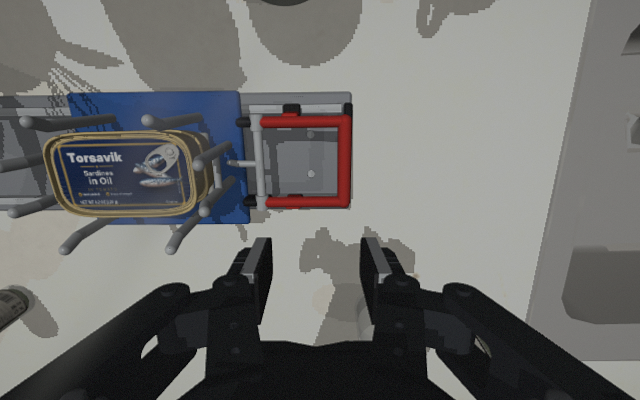

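View pics/t21b.png

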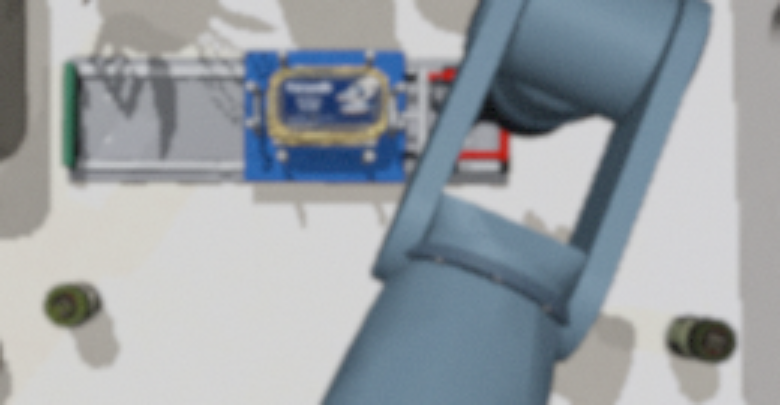

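The wrist view shows the tins in a flat pile at (125,172) and the lowered bar at about (345,160). I'll measure the bar.

```bash
python3 - <<'E'
from h import *
c=cam("wrist")
m=mask(c,(0,150,60),(8,255,255),(334,105,360,212)); p=onplane(c,bigc(m),0.052); print("bar",p.mean(0),rect(p))
to([rect(p)[0],rect(p)[1],0.12],88.8)
E
```

```text
bar [ 0.61736864 -0.17502473] (0.6151583251953125, -0.17412135314941407, 82.73094177246094, 14.353523254394531, -1.0332489013671875)
t 25.65 p [ 0.5991 -0.1533  0.1865] yjaw -92.1 tz [-0.0441  0.0169 -0.9989] q6 1.17 open 0.5 F [ 0.6 -0.9  1. ]
shift units (total) [0.099 0.106 0.327]
turn units [-0.005   0.0142 -0.0049]
```

```bash
python3 -m pendant '[[[0,0,0,-0.005,0.0142,-0.005],[0.05,0.055,0.15,0,0,0],[0.05,0.055,0.15,0,0,0],[0,0,0,0,0,0]]]' 0.5; python3 - <<'E'
from h import *
to([0.6155,-0.176,0.036],88.8)
E
```

```text
time_s: 26.15
eef_pos: [0.6198, -0.1761, 0.1256]
eef_rot: [0.001, 1.0, -0.005, 0.001]
wrist_force: [0.1, 0.1, 0.2]
opening: 0.503
t 26.15 p [ 0.6198 -0.1761  0.1256] yjaw -90.6 tz [ 0.0028 -0.0012 -1.    ] q6 1.12 open 0.5 F [0.1 0.1 0.2]
shift units (total) [-0.023 -0.001  0.448]
turn units [ 0.0004 -0.0009  0.0033]
```

```bash
python3 -m pendant '[[[-0.02,0,0.15,0,0,0.003],[0,0,0.15,0,0,0],[0,0,0.06,0,0,0],[0,0,0,0,0,0]]]' 0.5; python3 - <<'E'
from h import *
to([0.6155,-0.176,0.036],88.8); c=cam("wrist","w22")
E
```

```text
time_s: 26.65
eef_pos: [0.6183, -0.1763, 0.0573]
eef_rot: [0.002, 1.0, -0.008, 0.004]
wrist_force: [-0.3, 0.3, -0.2]
opening: 0.498
t 26.65 p [ 0.6183 -0.1763  0.0573] yjaw -90.9 tz [ 0.0083 -0.0035 -1.    ] q6 1.12 open 0.5 F [-0.3  0.3 -0.2]
shift units (total) [-0.015 -0.002  0.106]
turn units [ 0.0011 -0.0026  0.0018]
```

View pics/w22.png

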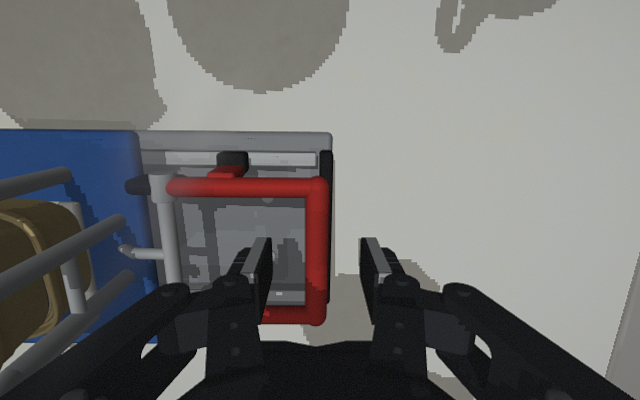

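The bar at u≈317 runs midway between the pads (270 and 360). Going down to pinch it.

```bash
python3 -m pendant '[[[-0.012,0,0.08,0.001,-0.002,0.002],[0,0,0.035,0,0,0],[0,0,0,0,0,0]]]' 0.5; python3 -m pendant '[[[0,0,0,0,0,0],[0,0,0,0,0,0],[0,0,0,0,0,0],[0,0,0,0,0,0]]]' 1; python3 - <<'E'
from h import *
to([0.6155,-0.176,0.036],88.8); c=cam("wrist","w23")
E
```

```text
time_s: 27.08
eef_pos: [0.6181, -0.1772, 0.0363]
eef_rot: [0.001, 1.0, -0.011, 0.003]
wrist_force: [0.7, -1.3, -0.2]
opening: 0.499
time_s: 27.58
eef_pos: [0.6183, -0.177, 0.0367]
eef_rot: [0.001, 1.0, -0.011, 0.003]
wrist_force: [-0.1, 0.2, -1.6]
opening: 0.116
t 27.57 p [ 0.6183 -0.177   0.0367] yjaw -91.2 tz [ 0.0068 -0.0022 -1.    ] q6 1.13 open 0.12 F [-0.1  0.2 -1.6]
shift units (total) [-0.014 -0.005  0.003]
turn units [ 0.0007 -0.0022 -0.0002]
```

View pics/w23.png

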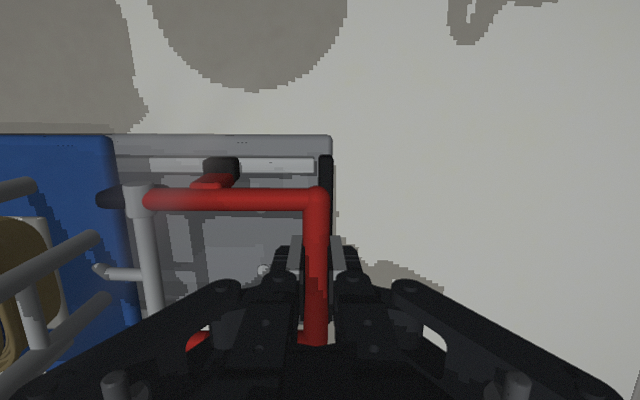

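```bash
python3 -m pendant '[[[0,-0.006,-0.07,0,0,0],[0,-0.017,-0.065,0,0,0],[0,-0.028,-0.06,0,0,0],[0,-0.036,-0.055,0,0,0],[0,-0.01,-0.015,0,0,0]]]' 1; python3 - <<'E'
from h import *
to([0.6155,-0.1595,0.085],88.8); c=cam("wrist","w24")
c=cam("top","t24"); cv2.imwrite("pics/t24b.png",cv2.resize(c["pixels"][125:260,230:490],(780,405)))
E
```

```text
time_s: 28.25
eef_pos: [0.6185, -0.1577, 0.09]
eef_rot: [0.002, 1.0, -0.011, 0.004]
wrist_force: [8.9, -5.2, -24.4]
opening: 0.11
t 28.25 p [ 0.6185 -0.1577  0.09  ] yjaw -91.3 tz [ 0.0081 -0.0044 -1.    ] q6 1.16 open 0.11 F [  8.9  -5.2 -24.4]
shift units (total) [-0.015  0.009  0.025]
turn units [ 0.0014 -0.0026 -0.0004]
```

View pics/w24.png

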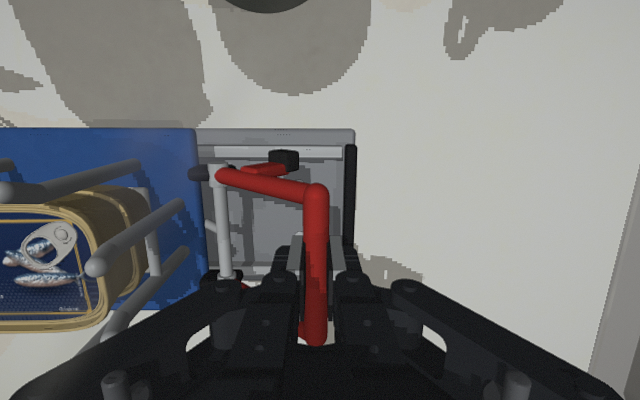

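View pics/t24b.png

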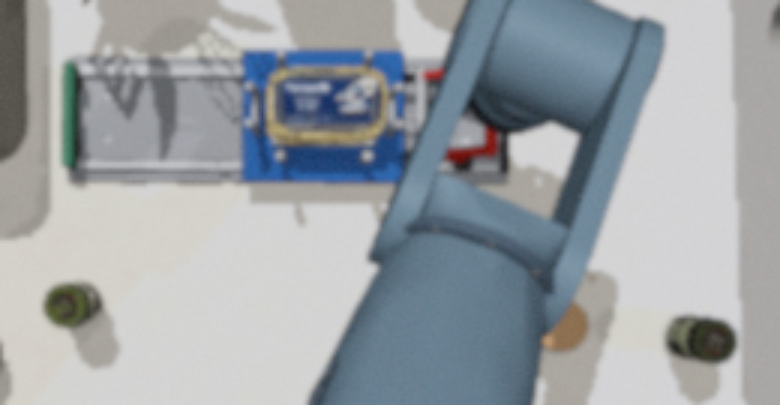

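The bail is up at its stop (the arm pulls about 24 N against it) and the trolley has barely moved. I'll relax, loosen the pinch and check that the lever stays up.

```bash
python3 -m pendant '[[[0,0,0,0,0,0],[0,0,0,0,0,0]]]' 1; python3 -m pendant '[[[0,0,0,0.001,-0.002,0],[0,0,0,0,0,0]]]' 0.75; python3 - <<'E'
from h import *
to([0.6155,-0.1595,0.085],88.8); c=cam("wrist","w25")
c=cam("top","t25"); cv2.imwrite("pics/t25b.png",cv2.resize(c["pixels"][125:260,230:490],(780,405)))
dk=mask(c,(100,130,60),(125,255,255),(305,135,375,195)); v,u=np.nonzero(dk[:,:]); print("deck +y edge y",ray(c,u.min(),163,.044)[1])
E
```

```text
time_s: 28.6
eef_pos: [0.6187, -0.1575, 0.0895]
eef_rot: [0.002, 1.0, -0.011, 0.004]
wrist_force: [2.8, -2.8, -4.6]
opening: 0.11
time_s: 28.85
eef_pos: [0.6185, -0.1566, 0.0903]
eef_rot: [-0.0, 1.0, -0.011, 0.001]
wrist_force: [0.0, 0.8, -0.1]
opening: 0.247
t 28.85 p [ 0.6185 -0.1566  0.0903] yjaw -91.2 tz [ 1.2e-03  4.0e-04 -1.0e+00] q6 1.16 open 0.25 F [ 0.   0.8 -0.1]
shift units (total) [-0.015  0.015  0.026]
turn units [-0.0001 -0.0004 -0.0002]
deck +y edge y 0.06223439151953644
```

View pics/w25.png

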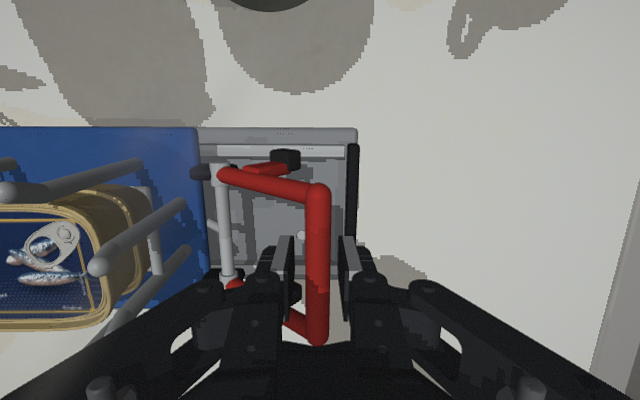

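The lever stays up by itself with the bar loose between the pads at u≈317. Rolling gently toward the buffer.

```bash
python3 -m pendant '[[[0,-0.03,0,0,0,0],[0,-0.06,0,0,0,0],[0,-0.09,0,0,0,0],[0,-0.09,0,0,0,0],[0,-0.09,0,0,0,0]]]' 0.75; python3 - <<'E'
from h import *
to([0.6155,-0.1,0.09],88.8); c=cam("wrist","w26")
E
```

```text
time_s: 29.58
eef_pos: [0.6204, -0.0854, 0.0905]
eef_rot: [0.003, 1.0, -0.012, 0.002]
wrist_force: [1.7, -3.9, -1.9]
opening: 0.254
t 29.57 p [ 0.6204 -0.0854  0.0905] yjaw -91.4 tz [ 0.003  -0.0056 -1.    ] q6 1.27 open 0.25 F [ 1.7 -3.9 -1.9]
shift units (total) [-0.023  0.074  0.003]
turn units [ 0.0017 -0.001  -0.001 ]
```

View pics/w26.png

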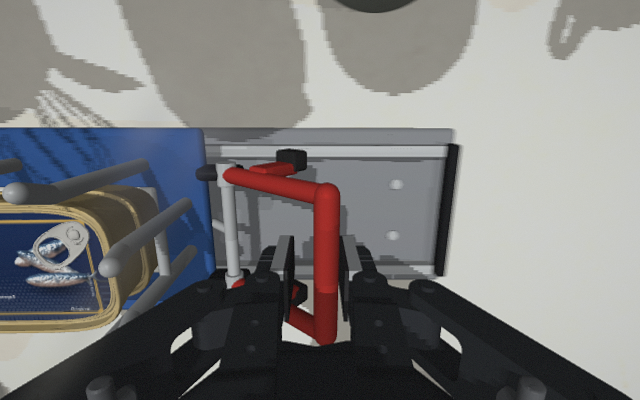

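```bash
python3 -m pendant '[[[0,-0.08,0,0.001,0,0],[0,-0.09,0,0,0,0],[0,-0.09,0,0,0,0],[0,-0.07,0,0,0,0]]]' 0.75; python3 - <<'E'
from h import *
to([0.6155,-0.0,0.09],88.8)
c=cam("top","t27"); cv2.imwrite("pics/t27b.png",cv2.resize(c["pixels"][125:260,230:490],(780,405)))
E
```

```text
time_s: 30.12
eef_pos: [0.6219, -0.0136, 0.0907]
eef_rot: [0.001, 1.0, -0.011, 0.002]
wrist_force: [0.4, -4.3, -0.2]
opening: 0.25
t 30.12 p [ 0.6219 -0.0136  0.0907] yjaw -91.3 tz [ 0.0031 -0.0022 -1.    ] q6 1.38 open 0.25 F [ 0.4 -4.3 -0.2]
shift units (total) [-0.034 -0.067  0.003]
turn units [ 0.0007 -0.001  -0.0004]
```

View pics/t27b.png

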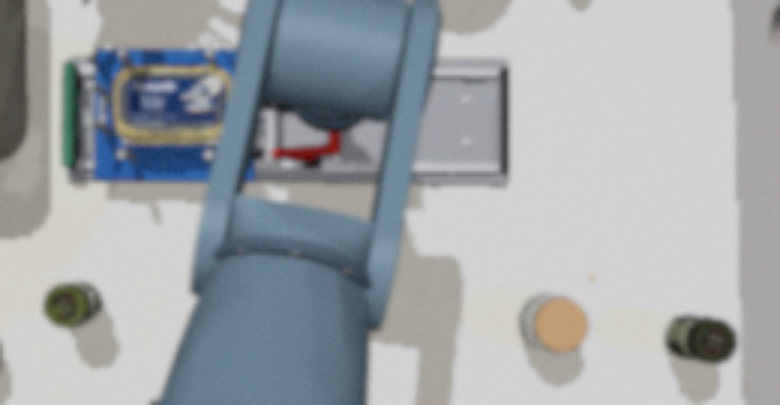

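```bash
python3 -m pendant '[[[0,-0.04,0,0,0,0],[0,-0.03,0,0,0,0],[0,-0.03,0,0,0,0]]]' 0.75; python3 - <<'E'
from h import *
to([0.6155,-0.0,0.09],88.8)
E
python3 -m pendant '[[[0,-0.03,0,0,0,0],[0,-0.03,0,0,0,0]]]' 0.75; python3 - <<'E'
from h import *
to([0.6155,-0.0,0.09],88.8)
c=cam("top","t28"); cv2.imwrite("pics/t28b.png",cv2.resize(c["pixels"][125:260,230:490],(780,405))); cam("wrist","w28")
E
```

```text
time_s: 30.55
eef_pos: [0.6218, -0.0079, 0.0908]
eef_rot: [0.015, 1.0, -0.01, 0.0]
wrist_force: [-1.5, -24.9, -3.5]
opening: 0.254
t 30.55 p [ 0.6218 -0.0079  0.0908] yjaw -91.2 tz [ 4.000e-04 -2.940e-02 -9.996e-01] q6 1.42 open 0.25 F [ -1.5 -24.9  -3.5]
shift units (total) [-0.032 -0.039  0.003]
turn units [ 0.0094 -0.0003  0.0001]
time_s: 30.8
eef_pos: [0.6218, -0.0081, 0.0905]
eef_rot: [0.024, 1.0, -0.012, -0.001]
wrist_force: [-1.4, -24.2, -1.6]
opening: 0.25
t 30.8 p [ 0.6218 -0.0081  0.0905] yjaw -91.3 tz [-0.0016 -0.0473 -0.9989] q6 1.44 open 0.25 F [ -1.4 -24.2  -1.6]
shift units (total) [-0.032 -0.04   0.001]
turn units [ 0.0151  0.0002 -0.0008]
```

View pics/t28b.png

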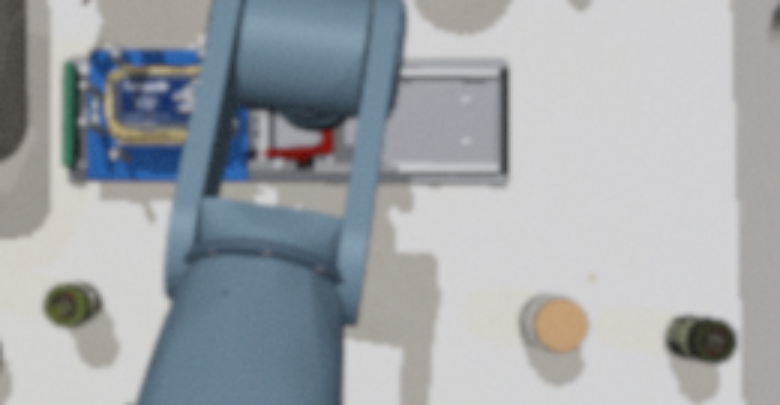

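View pics/w28.png

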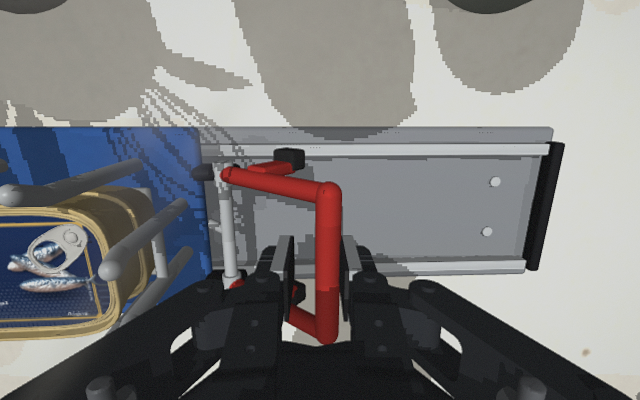

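Y force rose to 25 N with the TCP stopped, so the trolley is against something solid. I'll verify its travel against the track ends.

```bash
python3 -m pendant '[[[0,0,0,0.015,0,0],[0,0,0,0,0,0]]]' 0.75; python3 - <<'E'
from h import *
to([0.6155,-0.0,0.09],88.8)
c=cam("top")
E=c["pixels"][157:170,240:420].astype(int).mean(0); 
print("rows edge", [(240+i,E[i].astype(int).tolist()) for i in list(range(8,26))+list(range(153,164))])
for u,z in [(252,.0),(252,.048),(256,.048),(260,.044),(399,.01),(399.5,.02)]: print(u,z,ray(c,u,163,z)[:2].round(4))
E
```

```text
time_s: 31.15
eef_pos: [0.6215, -0.0096, 0.0904]
eef_rot: [-0.0, 1.0, -0.013, -0.001]
wrist_force: [-0.0, 0.0, -1.6]
opening: 0.247
t 31.15 p [ 0.6215 -0.0096  0.0904] yjaw -91.5 tz [-1.5e-03  2.0e-04 -1.0e+00] q6 1.39 open 0.25 F [-0.   0.  -1.6]
shift units (total) [-0.031 -0.047  0.002]
turn units [-0.0001  0.0005 -0.0015]
rows edge [(248, [200, 207, 208]), (249, [192, 200, 200]), (250, [162, 172, 165]), (251, [121, 139, 109]), (252, [98, 121, 70]), (253, [82, 103, 53]), (254, [57, 73, 35]), (255, [55, 62, 46]), (256, [85, 84, 79]), (257, [113, 110, 106]), (258, [127, 114, 108]), (259, [135, 106, 92]), (260, [140, 111, 97]), (261, [141, 125, 117]), (262, [132, 116, 109]), (263, [127, 96, 81]), (264, [123, 96, 85]), (265, [122, 124, 126]), (393, [166, 160, 158]), (394, [162, 156, 154]), (395, [154, 148, 146]), (396, [131, 125, 124]), (397, [86, 81, 81]), (398, [70, 68, 68]), (399, [135, 135, 135]), (400, [190, 191, 191]), (401, [208, 208, 208]), (402, [210, 210, 210]), (403, [210, 210, 210])]
252 0.0 [0.6295 0.2342]
252 0.048 [0.6239 0.2262]
256 0.048 [0.6236 0.215 ]
260 0.044 [0.6239 0.2045]
399 0.01 [ 0.6198 -0.1861]
399.5 0.02 [ 0.6187 -0.186 ]
```

The travel check agrees: the deck's front edge is at y≈0.209, predicted 0.209 from the track's end at -0.186. Next I'll rise clear, shut the fingers and line up over the bar at y≈-0.0135.

```bash
python3 -m pendant '[[[0,0.01,-0.15,0,0,0],[0,0,-0.15,0,0,0],[0,0,0,0,0,0]]]' 0.75; python3 -m pendant '[[[0,0,0,0,0,0],[0,0,0,0,0,0]]]' 1; python3 - <<'E'
from h import *
to([0.6185,-0.0135,0.115],88.8); c=cam("wrist","w29")
m=mask(c,(0,150,60),(8,255,255)); cs,_=cv2.findContours(m,cv2.RETR_EXTERNAL,cv2.CHAIN_APPROX_NONE); b=cv2.boundingRect(max(cs,key=cv2.contourArea)); print(b)
E
```

```text
time_s: 31.58
eef_pos: [0.6204, -0.0074, 0.1507]
eef_rot: [-0.0, 1.0, -0.011, -0.002]
wrist_force: [0.1, 0.2, -0.3]
opening: 0.248
time_s: 31.82
eef_pos: [0.6191, -0.0058, 0.1485]
eef_rot: [-0.001, 1.0, -0.011, -0.004]
wrist_force: [0.6, 0.2, -0.6]
opening: -0.0
t 31.82 p [ 0.6191 -0.0058  0.1485] yjaw -91.2 tz [-0.0076  0.0016 -1.    ] q6 1.39 open -0.0 F [ 0.6  0.2 -0.6]
shift units (total) [-0.001  0.039  0.168]
turn units [-0.0005  0.0024 -0.0002]
(249, 143, 89, 103)
```

View pics/w29.png

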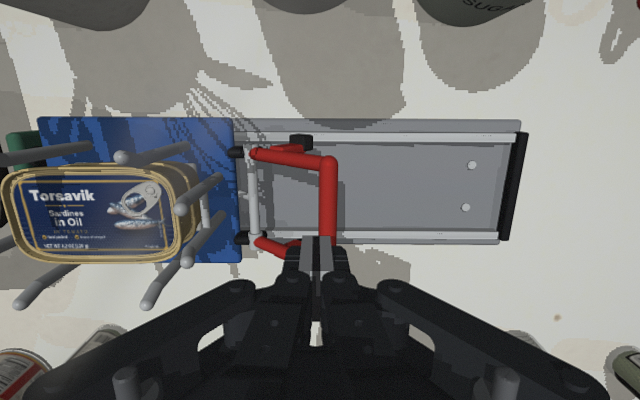

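```bash
python3 -m pendant '[[[0,0.035,0.04,-0.0005,0.0024,0],[0,0,0,0,0,0]]]' 1; python3 - <<'E'
from h import *
to([0.6185,-0.0135,0.105],88.8); c=cam("wrist","w30")
m=mask(c,(0,150,60),(8,255,255)); m[:150]=0; m[230:]=0
v,u=np.nonzero(m); k=u>u.max()-16; print("bar",onplane(c,m*0+0,0.1).shape, np.mean([ray(c,a,b,.1) for a,b in zip(u[k],v[k])],axis=0))
E
```

```text
time_s: 32.12
eef_pos: [0.6175, -0.013, 0.1379]
eef_rot: [-0.0, 1.0, -0.011, -0.002]
wrist_force: [0.0, 0.0, -0.1]
opening: -0.001
t 32.12 p [ 0.6175 -0.013   0.1379] yjaw -91.2 tz [-3.2e-03  5.0e-04 -1.0e+00] q6 1.38 open -0.0 F [ 0.   0.  -0.1]
shift units (total) [0.005 0.002 0.164]
turn units [-0.0001  0.001  -0.0002]
bar (0,) [ 0.63831352 -0.01374053  0.1       ]
```

Bar at y≈-0.0137 and TCP at -0.013, so they line up. Pressing down along the arc.

```bash
python3 -m pendant '[[[0,0,0.14,0,0.001,0],[0,0.0,0.06,0,0,0],[0,0.01,0.06,0,0,0],[0,0.015,0.06,0,0,0]]]' 1; python3 - <<'E'
from h import *
to([0.6185,-0.0245,0.056],88.8)
E
python3 -m pendant '[[[0,0.005,0.07,0,0,0],[0,0,0.05,0,0,0],[0,0,0,0,0,0]]]' 1; python3 - <<'E'
from h import *
to([0.6185,-0.0245,0.056],88.8); c=cam("wrist","w31")
E
```

```text
time_s: 32.67
eef_pos: [0.6216, -0.0226, 0.0784]
eef_rot: [0.003, 1.0, -0.011, 0.004]
wrist_force: [-0.5, -1.1, 0.2]
opening: -0.001
t 32.67 p [ 0.6216 -0.0226  0.0784] yjaw -91.3 tz [ 0.0085 -0.0068 -0.9999] q6 1.37 open -0.0 F [-0.5 -1.1  0.2]
shift units (total) [-0.016  0.009  0.112]
turn units [ 0.0021 -0.0027 -0.0004]
time_s: 33.05
eef_pos: [0.6217, -0.0243, 0.0545]
eef_rot: [0.004, 1.0, -0.011, 0.004]
wrist_force: [-6.8, -0.2, 15.1]
opening: 0.003
t 33.05 p [ 0.6217 -0.0243  0.0545] yjaw -91.3 tz [ 0.0071 -0.0072 -0.9999] q6 1.37 open 0.0 F [-6.8 -0.2 15.1]
shift units (total) [-0.016  0.002 -0.008]
turn units [ 0.0023 -0.0023 -0.0004]
```

View pics/w31.png

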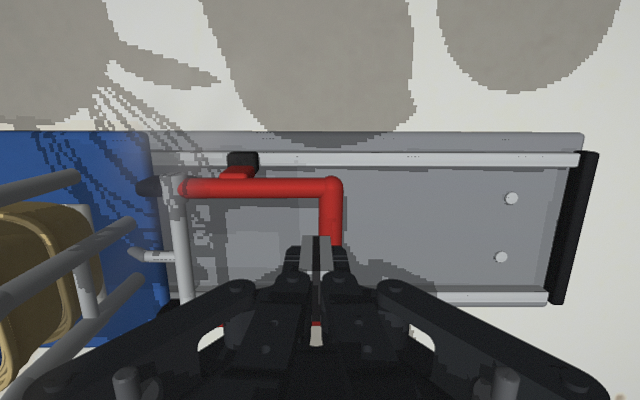

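The lever is down, with the arms horizontal and 15 N upward against the stop. I'll rise clear and check everything.

```bash
python3 -m pendant '[[[0,0,-0.2,0,0,0],[0,0,-0.3,0,0,0],[0,0,-0.25,0,0,0],[-0.1,0.25,0,0,0,0],[-0.1,0.25,0,0,0,0],[-0.1,0.25,0,0,0,0],[-0.1,0.25,0,0,0,0],[0,0,0,0,0,0]]]' 1; python3 - <<'E'
from h import *
to([0.6185,-0.0245,0.056]); cam("wrist","w32")
c=cam("top","t32"); cv2.imwrite("pics/t32b.png",cv2.resize(c["pixels"][125:260,230:490],(780,405)))
c=cam("scene","s32"); cv2.imwrite("pics/s32b.png",cv2.resize(c["pixels"][140:300,160:400],(780,520)))
E
```

```text
time_s: 34.1
eef_pos: [0.5345, -0.2234, 0.2059]
eef_rot: [0.002, 1.0, -0.008, 0.002]
wrist_force: [0.9, 0.6, -0.2]
opening: 0.002
t 34.1 p [ 0.5345 -0.2234  0.2059] yjaw -90.9 tz [ 0.0044 -0.005  -1.    ] q6 0.99 open 0.0 F [ 0.9  0.6 -0.2]
shift units (total) [ 0.4   -1.005  0.746]
```

View pics/t32b.png

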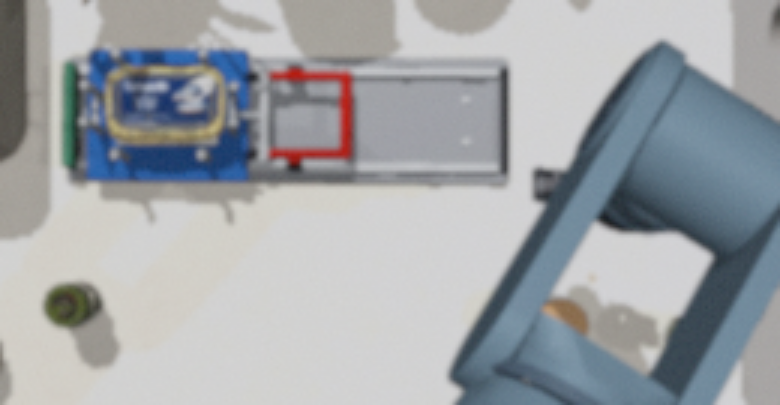

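View pics/s32b.png

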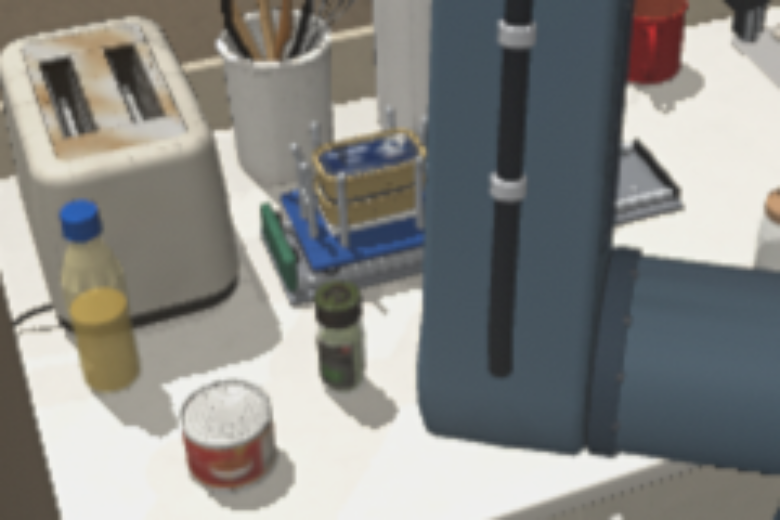

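View pics/w32.png

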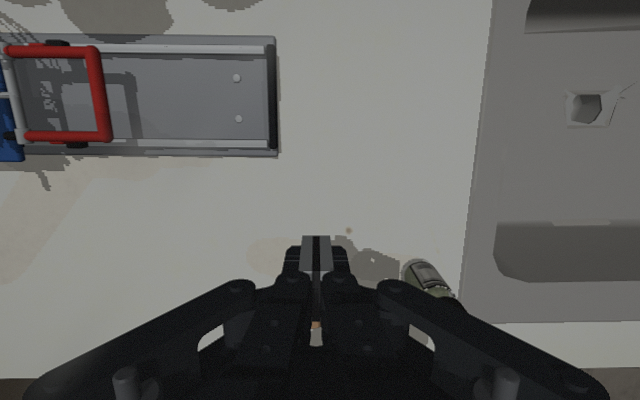

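```bash
python3 - <<'E'
from h import *
c=cam("top")
m=mask(c,(0,150,60),(8,255,255),(340,145,350,182)); p=onplane(c,bigc(m),.05); print("bar y",p.mean(0),"expect y",0.134-.165)
dk=mask(c,(100,120,60),(125,255,255),(255,135,320,195)); p=onplane(c,bigc(dk),.044); print("deck",rect(p))
g=mask(c,(14,55,70),(35,255,255),(262,143,308,176)); p=onplane(c,bigc(cv2.morphologyEx(g,cv2.MORPH_CLOSE,np.ones((3,3)))),.108); print("pile",rect(p))
o=telemetry.get_obs(); print(o["time_s"],np.abs(o["dq"]).max())
E
python3 -c "
from bench import ctrl; print(ctrl.hand_in())"
```

```text
bar y [ 0.6163123  -0.03048921] expect y -0.031
deck (0.5898223876953125, 0.13380462646484376, 147.74334716796875, 52.88697052001953, 89.32038879394531)
pile (0.6117955932617187, 0.130854248046875, 103.99437713623047, 43.95378494262695, 85.71492004394531)
34.3 0.013950371667382848
the job is handed in; nothing more can be done
None
```

The job is handed in at about 34 s of the 72 s. As far as the cameras and forces show, every step was met, in order.

**What I did**
1. Pushed the brake down. My first press missed the bar without touching it, so I backed off and lined up again. The trolley shifted about 4 mm.
2. Stacked both tins on the platform and pressed the pile to its hard stop. The upward force read up to about 56 N, above the roughly 5 N the task gives, and 40–43 N while the arm held there.
3. Let go of the pile, then pinched the bar and lifted it to its up stop. The trolley stayed within about 6 mm of where it started.
4. Rolled the trolley with the bar loose between the pads until it stopped dead against about 25 N.
5. Pushed the brake down again, with 15 N upward at its stop, and moved the arm clear.

**Last checks**
- **Trolley at buffer:** its centre measures y = 0.1338; my estimate of the end position, from the track's -y end, is 0.134.
- **Brake down:** the bar is at y = -0.0305, against about -0.031 expected, and the bail looks horizontal.
- **Pile pressed down:** after letting go, the top tin's outline measured 62.8 mm wide at plane z = 0.108, against the real 63 mm. It was about 4 mm off centre in x.
- **Other items:** the jars, bottle and round tin visible in the last pictures stand where they were; I saw the sill jar only in part. The robot touches nothing.

**Checks that disagreed:** the last top-view mask caught only part of the pile and deck. It read the pile as 104 × 44 mm at 85.7°, and its x values for both are not usable. For the pile's alignment I relied on the earlier wrist view, taken before rolling, which gave 89.2° against the track's 88.8°. The last pictures show the pile flat between the posts.

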